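# Clamp the carved printing block in the repair jig

## Robot

A 6-joint arm with a two-finger parallel gripper is mounted at the origin on the work surface. World frame = base frame: x ahead of the robot, y to its left, z up, the work surface at z = 0. Lengths are in mm, angles in rad, forces in N, time in s.
With the tool pointing down it reaches from about 350 to 775 mm from the base axis. Payload 7.3 kg.
Tool frame: the origin (TCP) lies at the very end of the fingers, on their centre line; the grasp point (between the pads) lies 19 mm behind it; z points along the fingers, y is the line along which they close (so a half turn about z gives the same grasp; the last joint's range is limited). The gripper opens to 92 mm and grips with 3 to 60 N. Pads are 19 mm wide; open, the fingers measure 130 mm over their backs; the gripper's body (75 mm by 190 mm) begins 47 mm behind the grasp point.
Start: joints at [-1.324, 0.342, 1.524, -0, 1.275, -0.146], TCP at [200.981, -485.027, 226.741] pointing down, gripper open.
Joint ranges: [-2.53, 2.53], [-0.77, 2.02], [0.04, 2.7], [-1, 4.14], [0.28, 2.66], [-3.11, 3.11]. Speed limits (rad/s): [2.57, 2.57, 3.14, 3.14, 3.14, 3.14].

## Interface

Orientations are given as [roll, pitch, yaw] about the fixed x, y, z axes, in that order (R = Rz(yaw) Ry(pitch) Rx(roll)).
In Python, from plant import get_obs, optics, ticket, finder gives the robot as it stands.
- The arm moves only by the tool send_rows, never from a script. Its arguments are lists of equal length, an entry for each row: "offset": the shift along the tool's x, y, z scaled (see below), a list of three; "delta_rot": the turn, a rotation vector about the tool's x, y, z scaled (see below), a list of three. In form: {"offset": [[dx, dy, dz], ...], "delta_rot": [[rx, ry, rz], ...]}. A call has 1 to 8 rows; each row is the pose to reach, as a shift and turn from the pose commanded when the call began, along the tool's axes at that moment, turning the shorter way round; what a row does not reach only later rows make up. The controller multiplies each number of a shift by 120 mm and each number of a turn by 360 degrees. A row lasts 1/8 s, in which the tool goes at most 62.5 mm and 10.7 degrees, less where a joint would pass 70% of its speed; a pose out of reach is approached as far as the arm can. A call with a number of a shift or a turn outside -1 to 1 is refused whole. A call with a gripper value outside its range is refused whole. "grip" is the opening, from 0 (shut) to 1 (fully open), set as the call begins (left out, the last holds). The fingers move at their own pace and stop on an object; the grip force is fixed at half the most. Time passes only in rows, so rows that repeat a pose let the fingers close. It gives the time, the measured TCP pose, the force, the opening and the grip force at its end, in the units of the state.
- get_obs(): the state, without advancing time (a new reading comes with each control period).
- optics.capture(name): name is "side" or "top"; returns the picture (420x560x3 uint8, red, green, blue); there is no depth.
- optics.get_calibration(name): a dict with "fx", "fy", "cx", "cy" (pixels), "k1" (the pictures are not rectified: a ray, as slopes to the right and down, at radius r is drawn at 1 + k1 r^2 times it, then the intrinsics apply), "world_from_camera" (4x4, takes a point from camera to world coordinates). Camera axes: x right, y down, z forward; pixel columns grow to the right and rows downward; lengths in mm; the calibration is good to about 2 mm. A picture is of the moment at which its call begins. get_calibration takes no time and is no camera call.
- ticket.close_job(): hands the job in; it is judged then, once.
Trained networks look in the newest picture that a camera, given by its name, has taken for a name from the list of things; names that differ only in an ending like _2 or _b are one class to them, and where a whole thing is asked for, a point or a joint stands for the part that bears it (a point fixed in the world has none). Each returns a list of dicts, best first, with "confidence" (0 to 1); they miss things now and then, are a little off and sometimes report something else, mostly with a low value. They report only what shows in the picture. A call takes as long as a camera call. They do not tell look-alikes from the thing itself.
- finder.boxes_of(target, camera): "box" ([left, top, right, bottom] in pixels, round what is visible of it).
- finder.silhouettes(target, camera): "region" (420x560 bool, what is visible of it) and "box" ([left, top, right, bottom] in pixels, round what is visible of it).
- finder.pinpoint(target, camera): "uv" ([column, row] in pixels: a listed point, or the origin of a listed thing).
The state is a dict: "time": time; "joint_positions": joint angles; "dq": joint speeds; "tau": joint torques, N m; "tool_pos": TCP position; "tcp_rot": TCP orientation; "contact_force": force on the tool from outside, world axes, zero at the start; "moment": the same for the moment, N m; "grip_width": finger opening in mm; "finger_force": force on a finger pad.
Only numpy, scipy, OpenCV 4.12 (cv2) and the standard library are available. Lean on these libraries where they do the work, as an engineer would, in place of code of your own. Each camera call takes 0.05 s, during which the arm holds its last target. There are 200 camera calls.

## Task

Lay the carved wooden printing block flat and carved side up on the middle of the jig on the cutting mat, between the steel fence and the cork-faced jaw, crosswise, with one long side facing the jaw. Loosen the clamp knob, slide the carriage until the block is pushed up against the fence and the sprung jaw gives by 2 or 3 mm, then tighten the knob so that the jaw keeps its pressure, and let go. Leave the other things on the table where they are.

Things in the scene. Friction and masses are not known exactly. Their poses are not given: they have to be found in the camera images.
- jig: Aluminium base plate of the jig, 150 (x) by 360 (y) by 12 mm, fixed on the 3 mm mat; place and yaw vary. Origin: centre of its underside. Its y axis is the sliding direction, from carriage to fence; its -x side faces the robot.
- carriage (a joint): Travel of the carriage along the jig's +y, 0 to 0.15 m. A grey casting 163 (x) by 50 mm (y), top 38 mm above the jig's underside, with a raised wedge up to 79 mm, whose face slopes 28 degrees towards -x and carries the knob. Clamped at the start; when freed it slides with about 1.5 N of friction.
- jaw: Cork-faced steel plate, 110 (x) by 9 by 27 mm high, on the carriage's +y side, 2 mm clear of the bed. Sprung: it gives up to 5 mm towards the carriage, at 3.5 N per mm (1.4 N to start it), then is solid. Origin: middle of its back, 9 mm behind its face.
- jaw_face (a point): Centre of the jaw's cork face. It moves with carriage and jaw; 137 to 181 mm short of the fence at the start.
- knob_grip (a point): Point to grip on the knob's axis, in mid-wing, 32 mm out from the sloping face; moves with the carriage. The axis is square to that face: it leans 0.48 rad (28 degrees) from vertical towards the jig's -x, so lean the tool as much. Black wing 46 mm long, 13 thick, from 14 to 42 mm out from the face, over a hub 38 mm across. Own z axis: out along the axis.
- knob (a joint): Clamp knob angle, rad; grows clockwise seen from outside, which tightens; 0 loosest, 2.5 end stop. At 1.25 the wing points straight up and down the slope. The brake bites from about 1.0, is locked from 1.5. Torque to turn: 0.18 N m loose, about 0.3 N m firmly locked. Stays where left. Locked at 1.55 to 1.75 at the start.
- block: Carved wooden printing block, 110 (x) by 56 (y) by 27 mm, fine ridges on top, about 0.16 kg, loose on the mat at the start. Origin: centre of its underside; z up.
- cup: White mug, 84 mm across, 56 mm high, beyond one end of the block. Bystander. Origin: centre of its underside.
- cone: Paper-white thread cone, 68 mm across, 120 mm high, behind the jig. Bystander. Origin: centre of its underside.
- brush: Brush, 170 mm long, lying in front of the jig. Bystander. Origin under its middle.
- jar: Glass jar with a steel lid, 56 mm across, 60 mm high, beside the carriage end of the jig. Bystander. Origin: centre of its underside.
- weight: Brass weight with a button on top, 60 mm across, 66 mm high, behind the jig. Bystander. Origin: centre of its underside.
- sprayer: Spray bottle, 76 mm across, 180 mm high, at the near right. Bystander. Origin: centre of its underside.
- bed (a point): Middle of the bed's top, 12 mm above the jig's origin, same axes. The fence is a fixed steel angle 130 mm long (x), 34 mm high over the bed. It is set anew each time: its face lies between 101 and 115 mm along +y from here and is not reported; find it by touch.
Things that resemble listed ones, but are neither listed nor needed, are in the scene too. There is more than one size of the block; the one meant has the size given above.

How it is judged:
By the outcome, as a careful person would: the job done as asked, in the order asked, and still so for the second after the job is handed in, with the robot touching nothing.
It also fails if it takes over 54 s, if anything falls off the work surface, if the arm or the gripper's body presses on something with over 40 N, if the wrist force passes 120 N, or if a joint passes its speed limit or range.

## Working session

There is one attempt and no reset: what is moved stays moved. The work goes in short steps, Python scripts to look and compute and a tool call to move; the robot and the scene stay as the last step left them, time stands still between calls to the robot, and variables do not carry over. Pictures are saved under pics/ and viewed, at most 10 in all, crops included, and the job is handed in when it is done.

Besides the shell and the picture viewer there is one more tool, called as a command line: name --argument value ..., lists and objects as JSON in quotes. send_rows: Moves the arm, as the interface text tells. Its arguments: {"type":"object","properties":{"offset":{"type":"array"},"delta_rot":{"type":"array"},"grip":{"type":"number"}},"required":["offset","delta_rot"]}

```bash
ls; mkdir -p pics; cat > h.py <<'E'
import numpy as np,cv2
from plant import get_obs,optics,ticket,finder
from scipy.spatial.transform import Rotation as R
def cal(n):
    c=optics.get_calibration(n);return c,np.array(c["world_from_camera"])
def ray(n,uv):
    c,T=cal(n);d=np.array([(uv[0]-c["cx"])/c["fx"],(uv[1]-c["cy"])/c["fy"]]);u=d.copy()
    for _ in range(20):u=d/(1+c["k1"]*(u@u))
    v=T[:3,:3]@np.array([u[0],u[1],1]);return T[:3,3],v/np.linalg.norm(v)
def atz(n,uv,z):
    o,v=ray(n,uv);return o+v*(z-o[2])/v[2]
def tri(rs):
    A=0;b=0
    for o,v in rs:
        P=np.eye(3)-np.outer(v,v);A=A+P;b=b+P@o
    p=np.linalg.solve(A,b);return p,[np.linalg.norm(np.cross(p-o,v)) for o,v in rs]
def proj(n,p):
    c,T=cal(n);q=np.linalg.inv(T)@np.append(p,1);u=q[:2]/q[2];u=u*(1+c["k1"]*(u@u));return np.array([c["fx"]*u[0]+c["cx"],c["fy"]*u[1]+c["cy"]])
def snap(n,f):
    im=optics.capture(n);cv2.imwrite("pics/"+f,im[:,:,::-1]);return im
E
python3 - <<'E'
from h import *
np.set_printoptions(precision=1,suppress=True)
for n in("side","top"):
    snap(n,n+"0.png");c,T=cal(n);print(n,c["fx"],c["k1"],T)
    for t in("block","jig","jaw_face","knob_grip","bed","jaw"):
        print(t,[(np.round(d["uv"],1),round(d["confidence"],2)) for d in finder.pinpoint(t,n)])
o=get_obs();print(o["time"],o["tcp_rot"],o["tool_pos"])
E
```

```text
pics
side 404.73857006622274 -0.11867204229077741 [[ -1.   -0.2   0.2 308.4]
 [ -0.3   0.7  -0.7 642.1]
 [  0.   -0.7  -0.7 736.6]
 [  0.    0.    0.    1. ]]
block [(array([198.1, 338.6]), 0.68), (array([387.3, 387.9]), 0.64)]
jig [(array([260.8, 207. ]), 0.95)]
jaw_face [(array([270.3, 187.3]), 0.86)]
knob_grip [(array([281.4, 161.1]), 0.52)]
bed [(array([261.8, 205.6]), 0.92)]
jaw [(array([269.8, 185. ]), 0.67)]
top 456.9798172489886 -0.14782698056016327 [[   0.    -1.     0.2  225.2]
 [  -1.    -0.     0.     0.7]
 [  -0.    -0.2   -1.  1296.7]
 [   0.     0.     0.     1. ]]
block [(array([161.3, 322.8]), 0.92), (array([165.7, 194.6]), 0.88)]
jig [(array([290.4, 199.5]), 0.81)]
jaw_face [(array([163.2, 192.5]), 0.55), (array([311.3, 197.5]), 0.48)]
knob_grip [(array([325.5, 204.1]), 0.53)]
bed [(array([290.5, 202.1]), 0.56), (array([172.6, 151.6]), 0.36)]
jaw [(array([312.4, 199.6]), 0.6)]
0.7 [ 3.1 -0.   0.4] [ 201.  -485.   226.7]
```

View pics/side0.png

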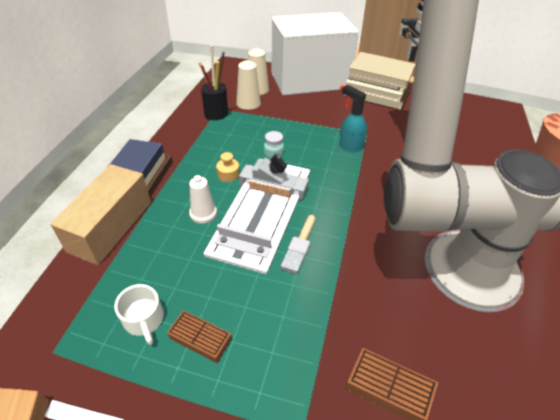

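View pics/top0.png

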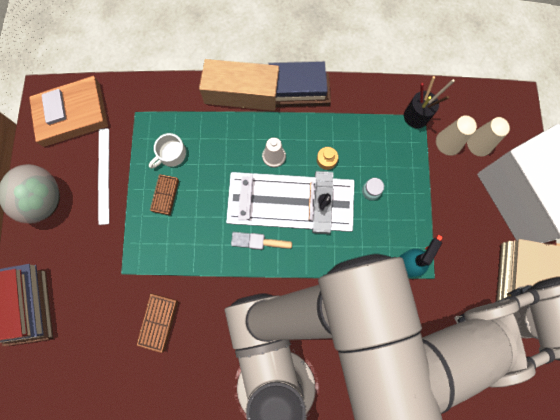

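The side picture shows two candidates for the block: one on the mat by the mug at about (198,338), and a larger one on bare table at (392,384). In the top picture they are at (165,194) and (157,323). The mug, which is a bystander, sits beyond the end of the first one. I'll measure both blocks and view a close crop of each.

```bash
cat > fit.py <<'E'
from h import *
from scipy.optimize import minimize
def hullmask(n,pts,S=4):
    q=np.array([proj(n,p) for p in pts]);m=np.zeros((420*S,560*S),np.uint8)
    cv2.fillConvexPoly(m,cv2.convexHull(((q+.5)*S).astype(np.float32)).astype(np.int32),1);return cv2.resize(m.astype(np.float32),(560,420),interpolation=cv2.INTER_AREA)
def box(x,y,z,yaw,L,W,H):
    c,s=np.cos(yaw),np.sin(yaw)
    return [np.array([x+c*a*L/2-s*b*W/2,y+s*a*L/2+c*b*W/2,z+h]) for a in(-1,1) for b in(-1,1) for h in(0,H)]
def fit(regs,p0,dims=None,z=None):
    def cost(p):
        d=dims if dims else p[4:7]
        return sum(np.abs(hullmask(n,box(p[0],p[1],p[2] if z is None else z,p[3],*d))-r).sum()/r.sum() for n,r in regs.items())
    s=np.diag([8,8,4,.15]+([] if dims else [10,8,5]))
    r=minimize(cost,p0,method="Nelder-Mead",options=dict(initial_simplex=np.vstack([p0,p0+s]),xatol=.05,fatol=1e-4,maxiter=600));return r.x,r.fun
E
python3 - <<'E'
from fit import *
np.set_printoptions(precision=2,suppress=True)
S={n:(optics.capture(n),finder.silhouettes("block",n),finder.silhouettes("jig",n)) for n in("side","top")}
for n in S:
    for d in S[n][1]+S[n][2]: print(n,np.round(d["box"]),round(d["confidence"],2),d["region"].sum())
def pick(n,uv): return min(S[n][1],key=lambda d:np.hypot((d["box"][0]+d["box"][2])/2-uv[0],(d["box"][1]+d["box"][3])/2-uv[1]))["region"].astype(np.float32)
for a,b in(((198,338),(165,194)),((392,384),(157,323))):
    p,e=tri([ray("side",a),ray("top",b)]);print("tri",p,e)
    for dims in(None,(110,56,27)):
        p0=np.array([p[0],p[1],3,-.2]+([110,56,27] if dims is None else []))
        print(fit({"side":pick("side",a),"top":pick("top",b)},p0,dims))
np.savez("jig.npz",**{n:S[n][2][0]["region"] for n in S if S[n][2]})
a=cv2.resize(S["side"][0][290:420,90:450],None,fx=2.2,fy=2.2,interpolation=3)
b=cv2.resize(S["top"][0][150:260,210:390],None,fx=4.4,fy=4.4,interpolation=3)[:300]
a=a[:,:792];b=cv2.resize(S["top"][0][160:245,215:375],(792,421))[:314]
cv2.imwrite("pics/crop.png",np.vstack([a[:286],b])[:,:,::-1])
E
```

```text
side [169. 314. 231. 364.] 0.68 1870
side [345. 348. 438. 420.] 0.68 3931
side [206. 152. 307. 270.] 0.67 5759
top [148. 173. 178. 216.] 0.9 820
top [142. 296. 179. 352.] 0.79 1520
top [226. 174. 354. 233.] 0.4 6120
top [229. 170. 357. 236.] 0.58 6050
tri [541.71 331.41   3.07] [np.float64(1.4188477997652877), np.float64(1.4188477997651032)]Traceback (most recent call last):
  File "<stdin>", line 11, in <module>
  File "fit.py", line 14, in fit
    r=minimize(cost,p0,method="Nelder-Mead",options=dict(initial_simplex=np.vstack([p0,p0+s]),xatol=.05,fatol=1e-4,maxiter=600));return r.x,r.fun
    res = _minimize_neldermead(fun, x0, args, callback, bounds=bounds,
                               **options)
    fsim[j] = func(sim[j])
              ~~~~^^^^^^^^
    fx = function(np.copy(x), *(wrapper_args + args))
  File "fit.py", line 12, in cost
    return sum(np.abs(hullmask(n,box(p[0],p[1],p[2] if z is None else z,p[3],*d))-r).sum()/r.sum() for n,r in regs.items())
  File "fit.py", line 12, in <genexpr>
    return sum(np.abs(hullmask(n,box(p[0],p[1],p[2] if z is None else z,p[3],*d))-r).sum()/r.sum() for n,r in regs.items())
                      ~~~~~~~~^^^^^^^^^^^^^^^^^^^^^^^^^^^^^^^^^^^^^^^^^^^^^^^^^^^
  File "fit.py", line 4, in hullmask
    q=np.array([proj(n,p) for p in pts]);m=np.zeros((420*S,560*S),np.uint8)
                ~~~~^^^^^
  File "h.py", line 18, in proj
    c,T=cal(n);q=np.linalg.inv(T)@np.append(p,1);u=q[:2]/q[2];u=u*(1+c["k1"]*(u@u));return np.array([c["fx"]*u[0]+c["cx"],c["fy"]*u[1]+c["cy"]])
        ~~~^^^
  File "h.py", line 5, in cal
    c=optics.get_calibration(n);return c,np.array(c["world_from_camera"])
ValueError: time passes only in moves, steps and waits
```

```bash
python3 - <<'E'
s=open("h.py").read()
s=s.replace('def cal(n):\n','_C={}\ndef cal(n):\n    if n not in _C:_C[n]=_cal(n)\n    return _C[n]\ndef _cal(n):\n')
open("h.py","w").write(s)
E
cat > a.py <<'E'
from fit import *
np.set_printoptions(precision=2,suppress=True)
S={n:(optics.capture(n),finder.silhouettes("block",n),finder.silhouettes("jig",n),finder.silhouettes("jaw",n),finder.silhouettes("carriage",n)) for n in("side","top")}
import pickle;pickle.dump(S,open("S.pkl","wb"))
def pick(n,uv): return min(S[n][1],key=lambda d:np.hypot((d["box"][0]+d["box"][2])/2-uv[0],(d["box"][1]+d["box"][3])/2-uv[1]))["region"].astype(np.float32)
for a,b in(((198,338),(165,194)),((392,384),(157,323))):
    p,e=tri([ray("side",a),ray("top",b)]);print("tri",p,e)
    for dims in(None,(110,56,27)):
        p0=np.array([p[0],p[1],3,-.2]+([110,56,27] if dims is None else []))
        print(fit({"side":pick("side",a),"top":pick("top",b)},p0,dims))
a=cv2.resize(S["side"][0][290:420,90:450],None,fx=2.2,fy=2.2,interpolation=3)
b=cv2.resize(S["top"][0][165:240,215:375],(792,371))[:314]
c=np.vstack([a[:286],b]);cv2.imwrite("pics/crop.png",c[:,:,::-1])
E
python3 a.py
```

```text
tri [541.71 331.41   3.07] [np.float64(1.4188477997652877), np.float64(1.4188477997651032)]
(array([537.39, 330.54,   1.66,  -0.2 , 110.6 ,  55.32,  23.61]), np.float64(0.09970196336507797))
(array([537.54, 330.51,   0.13,  -0.19]), np.float64(0.11792420595884323))
tri [169.88 329.35  21.39] [np.float64(1.484076403728928), np.float64(1.4840764037289915)]
(array([170.78, 330.63, -10.74,  -0.22, 144.43,  71.21,  47.42]), np.float64(0.09252356737852097))
(array([158.12, 336.54,  12.15,  -0.25]), np.float64(0.8105288743972778))
```

View pics/crop.png

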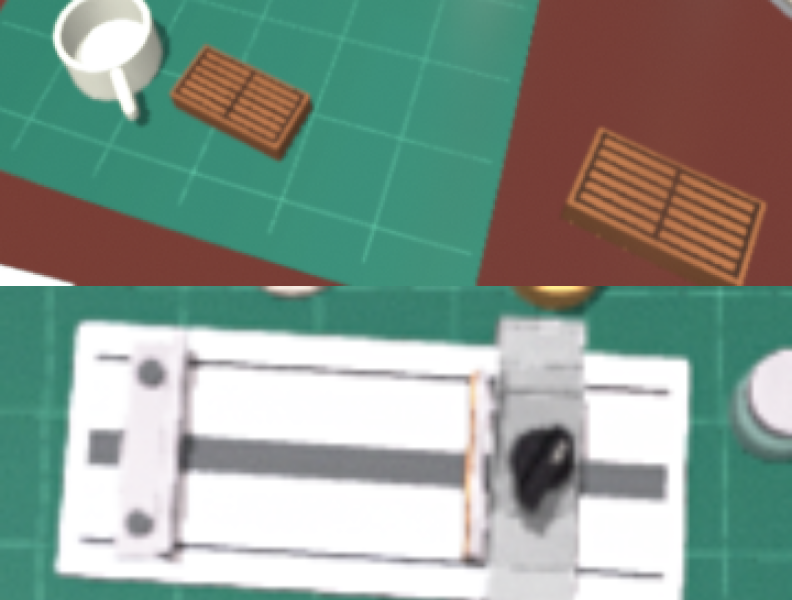

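The crop shows the small block on the mat by the mug, carved side up, at side (198,338). It measures 110 x 55 mm, so it is the one I want. The other, at (392,384), is about 144 x 71 mm, a look-alike. Next I'll measure the jig.

```bash
cat > b.py <<'E'
from fit import *
import pickle
np.set_printoptions(precision=2,suppress=True)
S=pickle.load(open("S.pkl","rb"))
out={}
for n in("top","side"):
    im=S[n][0].astype(int);m=(im.min(2)>190)
    k=np.zeros_like(m)
    bx=(222,166,362,240) if n=="top" else (200,150,315,275)
    k[bx[1]:bx[3],bx[0]:bx[2]]=1;m&=k
    nl,lab,st,_=cv2.connectedComponentsWithStats(m.astype(np.uint8));
    out[n]=[(st[i][4]) for i in range(1,nl)]
    i=[i for i in range(1,nl) if st[i][4]>150]
    ys,xs=np.nonzero(np.isin(lab,i))
    P=np.array([atz(n,(x,y),15)[:2] for x,y in zip(xs,ys)],np.float32)
    r=cv2.minAreaRect(P);print(n,out[n],r,"\n",cv2.boxPoints(r))
# candidate pts
a={n:{} for n in("top","side")}
for n in a:
    for t in("jig","bed","jaw_face","jaw","knob_grip","carriage"):
        a[n][t]=[d for d in finder.pinpoint(t,n)]
for t in a["top"]:
    for d in a["top"][t][:2]:
        for e in a["side"][t][:1]:
            p,er=tri([ray("top",d["uv"]),ray("side",e["uv"])]);print(t,p,round(er[0],1),d["confidence"],e["confidence"])
E
python3 b.py
```

```text
top [np.int32(3360), np.int32(812), np.int32(6), np.int32(1), np.int32(1), np.int32(834), np.int32(104), np.int32(73)] ((529.9334716796875, -37.13554382324219), (360.8110656738281, 176.56521606445312), 87.23274230957031) 
 [[ 433.04 -213.07]
 [ 609.4  -221.59]
 [ 626.82  138.8 ]
 [ 450.46  147.32]]
side [np.int32(4774), np.int32(267), np.int32(11), np.int32(583)] ((543.302490234375, -26.383407592773438), (296.4665222167969, 388.4400939941406), 14.504652976989746) 
 [[ 351.15  124.52]
 [ 448.44 -251.54]
 [ 735.46 -177.29]
 [ 638.17  198.77]]Traceback (most recent call last):
  File "b.py", line 21, in <module>
    a[n][t]=[d for d in finder.pinpoint(t,n)]
                        ~~~~~~~~~~~~~~~^^^^^
ValueError: it knows: bed, block, brush, cone, cup, jar, jaw, jaw_face, jig, knob_grip, sprayer, weight
```

```bash
cat > c.py <<'E'
from fit import *
import pickle
np.set_printoptions(precision=2,suppress=True)
S=pickle.load(open("S.pkl","rb"))
W={};G={}
for n,bx in(("top",(218,160,366,245)),("side",(195,145,320,280))):
    im=S[n][0].astype(int);k=np.zeros(im.shape[:2],bool);k[bx[1]:bx[3],bx[0]:bx[2]]=1
    g=(im[:,:,1]-im[:,:,0]>25)&k
    m=((im.min(2)>190)&k).astype(np.uint8);nl,lab,st,_=cv2.connectedComponentsWithStats(m)
    w=np.zeros_like(k)
    c0=(290,200) if n=="top" else (260,210)
    for i in range(1,nl):
        x,y,ww,hh,a=st[i]
        if a>150 and not(n=="top" and y+hh<172) and not(n=="side" and x+ww<222): w|=lab==i; print(n,st[i])
    W[n]=w;G[n]=g
def run(ns,p0,fz=None):
    def cost(p):
        c=0
        for n in ns:
            h=hullmask(n,box(p[0],p[1],3,p[2],150,360,12))
            c+=((1-h)*W[n]).sum()+(h*G[n]).sum()
        return c
    s=np.diag([6,6,.05])
    r=minimize(cost,p0,method="Nelder-Mead",options=dict(initial_simplex=np.vstack([p0,p0+s]),xatol=.01,fatol=.01));return r.x,r.fun
for ns in(("top",),("side",),("top","side")): print(ns,run(ns,np.array([530,-37,-.05])))
a={n:{t:finder.pinpoint(t,n) for t in("jig","bed","jaw_face","jaw","knob_grip")} for n in("top","side") if optics.capture(n) is not None}
for t in a["top"]:
    for d in a["top"][t][:2]:
        for e in a["side"][t][:1]:
            p,er=tri([ray("top",d["uv"]),ray("side",e["uv"])]);print(t,p,round(er[0],1),round(d["confidence"],2),round(e["confidence"],2))
print(get_obs()["time"])
E
python3 c.py
```

```text
top [ 226  172  128   60 3360]
top [253 181  57  18 812]
top [251 202  58  18 834]
top [232 233  31  12 326]
side [ 204  159  106  114 4774]
side [282 217  31  54 583]
('top',) (array([525.38, -37.1 ,  -0.05]), np.float64(494.6875))
('side',) (array([522.06, -37.26,  -0.05]), np.float64(729.1875))
('top', 'side') (array([523.86, -37.34,  -0.05]), np.float64(1324.1875))
jig [532.01 -50.42 -11.38] 4.8 0.73 0.74
bed [523.92 -37.89   4.69] 2.0 0.75 0.95
jaw_face [519.46 -95.58  22.39] 8.2 0.68 0.89
jaw [521.37 -96.25  37.9 ] 2.2 0.61 0.95
knob_grip [ 501.09 -139.27   84.88] 3.2 0.67 0.65
2.35
```

```bash
sed -i 's/if a>150 and/if a>150 and st[i][4] not in (326,583) and/; s/-.05\])))/-.05])),[hullmask(n,[]) for n in []])/' c.py; sed -i '/^a={n/,$d' c.py
cat >> c.py <<'E'
p,_=run(("top","side"),np.array([525,-37,-.05]));print(np.round(p,4))
u=np.array([np.cos(p[2]),np.sin(p[2])]);v=np.array([-u[1],u[0]])
for q in([519.46,-95.58],[521.37,-96.25],[501.09,-139.27]): d=np.array(q)-p[:2];print(d@u,d@v)
# overlay jig outline + block on both
for n in("top","side"):
    im=S[n][0][:,:,::-1].copy()
    im=cv2.resize(im,None,fx=4,fy=4,interpolation=3)
    for P,c in((box(p[0],p[1],3,p[2],150,360,12),(0,0,255)),(box(537.5,330.5,3,-.195,110,56,27),(255,255,0))):
        t=[proj(n,x) for x in P][1::2];t=(np.array([t[0],t[1],t[3],t[2]])*4+2).astype(np.int32);cv2.polylines(im,[t],True,c,1)
    x0,y0=(140,155) if n=="top" else (160,145)
    cv2.imwrite(f"pics/ov_{n}.png",cv2.resize(im[y0*4:(y0+ (90 if n=="top" else 230))*4,x0*4:(x0+225)*4],None,fx=.85 if n=="top" else .65,fy=.85 if n=="top" else .65,interpolation=cv2.INTER_AREA))
E
python3 c.py
```

```text
top [ 226  172  128   60 3360]
top [253 181  57  18 812]
top [251 202  58  18 834]
side [ 204  159  106  114 4774]
('top',) (array([525.38, -37.1 ,  -0.05]), np.float64(168.6875)) []
('side',) (array([522.06, -37.26,  -0.05]), np.float64(146.1875)) []
('top', 'side') (array([523.86, -37.34,  -0.05]), np.float64(415.1875)) []
[523.83 -37.4   -0.05]
-1.5824169904991665 -58.32546401450444
0.3574345959484872 -58.903370427824456
-17.8423545049805 -102.84385832545377
```

View pics/ov_top.png

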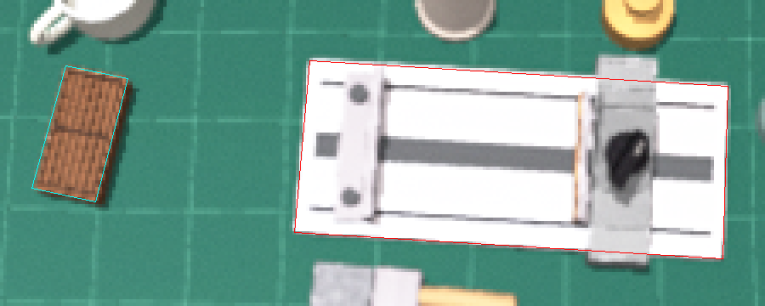

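View pics/ov_side.png

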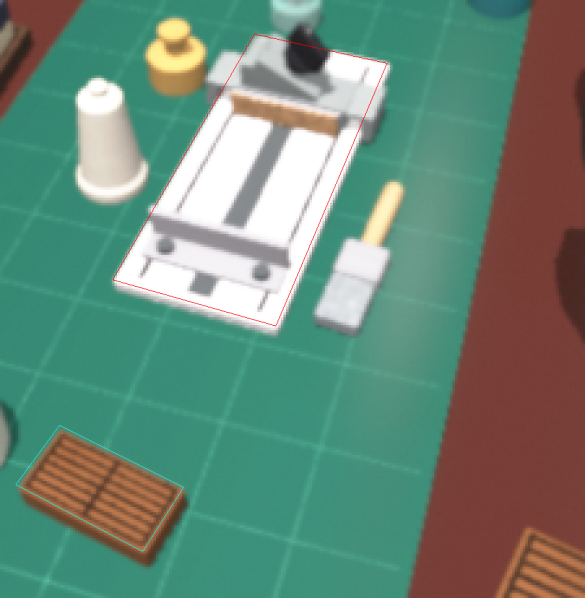

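The overlays fit well. The jig outline follows the plate in both views, with its centre about (524,-37) and yaw -0.05. The block outline sits on the block at top (165,194). I'll set up the move helper.

```bash
cat > go.py <<'E'
from h import *
def delta(pos,Rt,pr=True):
    o=get_obs();R0=R.from_euler("xyz",o["tcp_rot"]);d=R0.inv().apply(np.array(pos)-o["tool_pos"])/120
    w=(R0.inv()*Rt).as_rotvec()/(2*np.pi)
    print("t",round(o["time"],2),"pos",np.round(o["tool_pos"],1),"rot",np.round(o["tcp_rot"],3),"F",np.round(o["contact_force"],1),"w",round(o["grip_width"],1),"| off",np.round(d,4),"rot",np.round(w,5))
def down(yaw): return R.from_euler("xyz",[np.pi,0,yaw])
E
python3 -c "
from go import *
delta([537.5,330.5,120],down(-.19))"; sed -i 's/print(np.round(p,4))/print([round(float(q),4) for q in p])/' c.py; python3 c.py|grep '^\['
```

```text
t 2.35 pos [ 201.  -485.   226.8] rot [3.141 0.    0.393] F [-0.4 -0.1  0.1] w 91.4 | off [ 5.1921 -5.2053  0.8888] rot [ 2.000e-05 -0.000e+00  9.275e-02]
[523.8295, -37.3969, -0.0478]
```

send_rows --offset '[[0.1, -0.1, -0.25], [0.4, -0.4, -0.5], [0.87, -0.87, -0.5]]' --delta_rot '[[0, 0, 0], [0, 0, 0], [0, 0, 0]]'

```text
time: 2.72
tool_pos: [251.6, -364.8, 288.7]
tcp_rot: [3.137, -0.0, 0.391]
contact_force: [0.6, 0.3, 0.7]
grip_width: 92.1
finger_force: 0.0
```

send_rows --offset '[[0.45, -0.45, 0], [0.87, -0.87, 0]]' --delta_rot '[[0, 0, 0], [0, 0, 0]]'

```text
time: 2.98
tool_pos: [299.1, -247.3, 286.9]
tcp_rot: [3.141, -0.0, 0.392]
contact_force: [1.3, 0.3, -0.5]
grip_width: 91.7
finger_force: 0.0
```

send_rows --offset '[[0.45, -0.45, 0], [0.87, -0.87, 0]]' --delta_rot '[[0, 0, 0], [0, 0, 0]]'

```text
time: 3.22
tool_pos: [346.9, -131.8, 287.0]
tcp_rot: [3.141, -0.001, 0.392]
contact_force: [1.0, 0.0, 0.2]
grip_width: 91.6
finger_force: 0.0
```

send_rows --offset '[[0.45, -0.45, 0], [0.87, -0.87, 0]]' --delta_rot '[[0, 0, 0], [0, 0, 0]]'

```text
time: 3.48
tool_pos: [394.8, -16.1, 287.1]
tcp_rot: [3.141, -0.001, 0.393]
contact_force: [0.7, -1.0, -0.5]
grip_width: 91.8
finger_force: 0.0
```

send_rows --offset '[[0.45, -0.45, 0], [0.87, -0.87, 0], [0.87, -0.87, 0]]' --delta_rot '[[0, 0, 0], [0, 0, 0], [0, 0, 0]]'

```text
time: 3.85
tool_pos: [451.3, 121.4, 286.5]
tcp_rot: [-3.141, -0.0, 0.396]
contact_force: [0.0, 0.9, -0.7]
grip_width: 91.8
finger_force: 0.0
```

```bash
python3 -c "
from go import *
delta([537.5,330.5,120],down(-.19))"
```

```text
t 3.85 pos [451.3 121.4 286.5] rot [-3.141 -0.     0.396] F [ 0.   0.9 -0.7] w 91.8 | off [ 1.3347 -1.3296  1.3883] rot [-7.000e-05 -2.000e-05  9.333e-02]
```

send_rows --offset '[[0.4, -0.4, 0.2], [0.7, -0.7, 0.4], [0.9, -0.9, 0.6], [0.95, -0.95, 0.7], [0.95, -0.95, 0.7]]' --delta_rot '[[0, 0, 0.024], [0, 0, 0.048], [0, 0, 0.072], [0, 0, 0.0933], [0, 0, 0.0933]]'

```text
time: 4.47
tool_pos: [511.9, 267.6, 201.3]
tcp_rot: [3.14, 0.002, -0.191]
contact_force: [0.3, -0.5, -0.3]
grip_width: 91.7
finger_force: 0.0
```

```bash
python3 - <<'E'
from go import *
delta([537.5,330.5,60],down(-.19))
np.set_printoptions(precision=1,suppress=True)
for k in range(3):
    a={}
    for n in("top","side"):
        optics.capture(n);a[n]={t:finder.pinpoint(t,n) for t in("knob_grip","jaw_face","block")}
    for t in("knob_grip","jaw_face"):
        for d in a["top"][t]:
            for e in a["side"][t]:
                p,er=tri([ray("top",d["uv"]),ray("side",e["uv"])])
                if er[0]<8: print(t,p,round(er[0],1),np.round(d["uv"],1),np.round(e["uv"],1),round(d["confidence"],2),round(e["confidence"],2))
E
```

```text
t 4.47 pos [511.9 267.6 201.3] rot [ 3.14e+00  2.00e-03 -1.91e-01] F [ 0.3 -0.5 -0.3] w 91.7 | off [ 0.1127 -0.5566  1.1763] rot [ 0.00025  0.00038 -0.00017]
knob_grip [ 497.6 -122.8  101.4] 1.8 [323.3 203.2] [281.3 160.7] 0.65 0.59
jaw_face [524.7 -90.4  17.8] 4.9 [309.  199.2] [268.3 192. ] 0.51 0.66
knob_grip [ 501.4 -124.8   93.6] 6.4 [323.9 205.5] [276.8 161.4] 0.65 0.54
knob_grip [ 521.8 -134.9   -2.7] 5.3 [323.9 205.5] [270.3 185.7] 0.65 0.17
jaw_face [522.2 -96.2   9.4] 4.5 [310.8 200.9] [269.7 193. ] 0.55 0.78
knob_grip [ 499.3 -130.3   86.7] 1.6 [325.5 203.9] [281.2 163.3] 0.69 0.61
jaw_face [524.6 -88.3  36.1] 0.3 [308.8 199.6] [266.2 186.7] 0.69 0.59
```

send_rows --offset '[[0.06, -0.3, 0.3], [0.113, -0.557, 0.6], [0.113, -0.557, 0.9], [0.113, -0.557, 1.0], [0.113, -0.557, 1.0]]' --delta_rot '[[0, 0, 0], [0, 0, 0], [0, 0, 0], [0, 0, 0], [0, 0, 0]]'

```text
time: 6.3
tool_pos: [538.6, 330.0, 82.6]
tcp_rot: [3.141, 0.001, -0.194]
contact_force: [0.3, 0.3, 0.6]
grip_width: 91.7
finger_force: 0.0
```

```bash
python3 - <<'E'
from go import *
delta([537.5,330.5,9],down(-.19))
im=snap("top","t1.png");s=snap("side","s1.png")
a=cv2.resize(im[130:230,110:220],(440,400),interpolation=3);b=cv2.resize(s[270:380,140:250],(400,400),interpolation=3)[:, :360]
cv2.imwrite("pics/c1.png",np.hstack([a,b])[:,:,::-1])
E
```

```text
t 6.3 pos [538.6 330.   82.6] rot [ 3.141e+00  1.000e-03 -1.940e-01] F [0.3 0.3 0.6] w 91.7 | off [-0.009  -0.0032  0.613 ] rot [ 0.00011  0.00012 -0.00059]
```

View pics/c1.png

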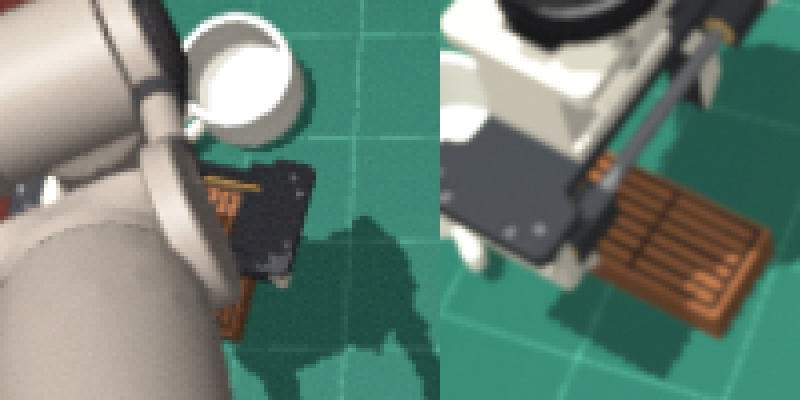

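The gripper straddles the block: the crop shows it across the block's middle, about (240,230) in the left half, clear of the mug. Now I descend, close and lift.

send_rows --offset '[[0, 0, 0.3], [0, 0, 0.5], [-0.005, 0, 0.613], [-0.005, 0, 0.613]]' --delta_rot '[[0, 0, 0], [0, 0, 0], [0, 0, 0], [0, 0, 0]]'

```text
time: 6.9
tool_pos: [538.2, 330.3, 9.5]
tcp_rot: [-3.142, -0.0, -0.194]
contact_force: [0.5, -0.1, -1.1]
grip_width: 91.7
finger_force: 0.0
```

send_rows --offset '[[0, 0, 0], [0, 0, 0], [0, 0, 0], [0, 0, 0], [0, 0, 0]]' --delta_rot '[[0, 0, 0], [0, 0, 0], [0, 0, 0], [0, 0, 0], [0, 0, 0]]' --grip 0.3

```text
time: 7.52
tool_pos: [538.3, 330.6, 9.5]
tcp_rot: [-3.141, -0.001, -0.193]
contact_force: [-0.6, 0.6, 2.4]
grip_width: 55.6
finger_force: 30.0
```

send_rows --offset '[[0, 0, -0.1], [0, 0, -0.35], [0, 0, -0.7], [0, 0, -0.85], [0, 0, -0.85]]' --delta_rot '[[0, 0, 0], [0, 0, 0], [0, 0, 0], [0, 0, 0], [0, 0, 0]]'

```text
time: 8.15
tool_pos: [538.9, 330.7, 113.1]
tcp_rot: [-3.14, -0.003, -0.193]
contact_force: [-0.4, -0.3, -2.2]
grip_width: 55.6
finger_force: 30.0
```

```bash
python3 -c "
from go import *
delta([525.1,-10.4,100],down(-.0478))"
```

```text
t 8.15 pos [538.9 330.7 113.1] rot [-3.14e+00 -3.00e-03 -1.93e-01] F [-0.4 -0.3 -2.2] w 55.6 | off [0.4335 2.8115 0.1054] rot [-0.00027 -0.00049 -0.02317]
```

send_rows --offset '[[0.05, 0.3, 0], [0.1, 0.65, 0], [0.15, 0.95, 0]]' --delta_rot '[[0, 0, 0], [0, 0, 0], [0, 0, 0]]'

```text
time: 8.52
tool_pos: [532.6, 213.5, 109.7]
tcp_rot: [3.14, 0.003, -0.193]
contact_force: [0.0, -0.4, -1.8]
grip_width: 55.7
finger_force: 30.0
```

send_rows --offset '[[0.05, 0.32, 0], [0.1, 0.64, 0], [0.15, 0.95, 0]]' --delta_rot '[[0, 0, 0], [0, 0, 0], [0, 0, 0]]'

```text
time: 8.9
tool_pos: [528.5, 98.3, 109.9]
tcp_rot: [3.141, 0.002, -0.193]
contact_force: [1.0, 0.4, -1.9]
grip_width: 55.4
finger_force: 30.0
```

send_rows --offset '[[0.05, 0.32, 0], [0.1, 0.64, 0], [0.13, 0.86, 0.05], [0.1335, 0.91, 0.1], [0.1335, 0.91, 0.1]]' --delta_rot '[[0, 0, 0], [0, 0, -0.01], [0, 0, -0.02], [0, 0, -0.0232], [0, 0, -0.0232]]'

```text
time: 9.52
tool_pos: [523.4, -10.3, 98.0]
tcp_rot: [-3.141, 0.003, -0.049]
contact_force: [0.2, -0.1, -2.2]
grip_width: 55.9
finger_force: 30.0
```

```bash
python3 - <<'E'
from go import *
delta([525.1,-10.4,22],down(-.0478))
im=snap("top","t2.png");s=snap("side","s2.png")
a=cv2.resize(im[150:250,210:320],(440,400),interpolation=3);b=cv2.resize(s[130:280,190:325],(360,400),interpolation=3)
cv2.imwrite("pics/c2.png",np.hstack([a,b])[:,:,::-1])
E
```

```text
t 9.53 pos [523.4 -10.3  98. ] rot [-3.141e+00  3.000e-03 -4.900e-02] F [ 0.2 -0.1 -2.2] w 55.9 | off [1.560e-02 5.000e-04 6.333e-01] rot [-8.0e-05  4.1e-04 -2.0e-04]
```

View pics/c2.png

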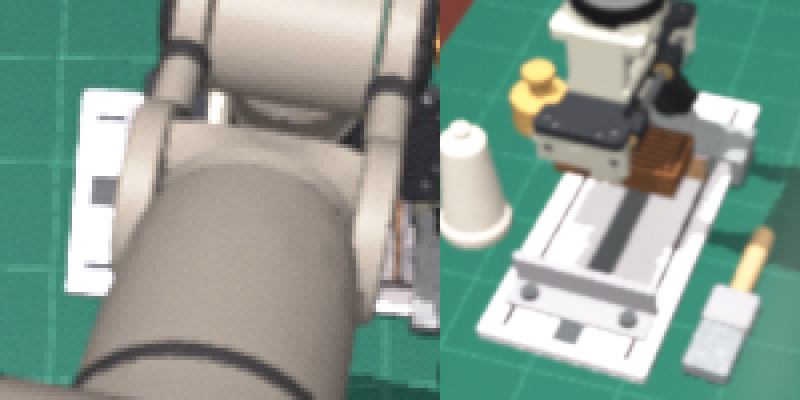

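The block hangs over the bed between fence and jaw, level and crosswise; in the side half it is near (650,150). I'll shift 9 mm towards the fence so the gripper body clears the knob, then lower until I feel contact.

send_rows --offset '[[0.016, -0.075, 0.2], [0.016, -0.075, 0.4], [0.016, -0.075, 0.6], [0.016, -0.075, 0.62], [0.016, -0.075, 0.62]]' --delta_rot '[[0, 0, 0], [0, 0, 0], [0, 0, 0], [0, 0, 0], [0, 0, 0]]'

```text
time: 10.25
tool_pos: [527.1, -1.1, 25.3]
tcp_rot: [3.142, -0.001, -0.047]
contact_force: [-0.2, 0.5, -1.8]
grip_width: 55.7
finger_force: 30.0
```

send_rows --offset '[[0, 0, 0.008], [0, 0, 0.016], [0, 0, 0.016]]' --delta_rot '[[0, 0, 0], [0, 0, 0], [0, 0, 0]]'

```text
time: 10.62
tool_pos: [526.8, -1.7, 23.2]
tcp_rot: [3.141, -0.001, -0.048]
contact_force: [-0.1, -0.0, -1.8]
grip_width: 55.4
finger_force: 30.0
```

send_rows --offset '[[0, 0, 0.006], [0, 0, 0.012], [0, 0, 0.016], [0, 0, 0.016]]' --delta_rot '[[0, 0, 0], [0, 0, 0], [0, 0, 0], [0, 0, 0]]'

```text
time: 11.12
tool_pos: [526.7, -1.7, 21.5]
tcp_rot: [3.141, -0.0, -0.048]
contact_force: [-2.4, 0.2, 5.5]
grip_width: 55.8
finger_force: 30.0
```

Contact: the block is on the bed. I open and rise.

send_rows --offset '[[0, 0, 0], [0, 0, 0], [0, 0, 0]]' --delta_rot '[[0, 0, 0], [0, 0, 0], [0, 0, 0]]' --grip 0.76

```text
time: 11.5
tool_pos: [526.7, -1.7, 20.8]
tcp_rot: [3.142, -0.0, -0.048]
contact_force: [-0.0, 0.8, -0.3]
grip_width: 69.4
finger_force: 0.0
```

send_rows --offset '[[0, 0, -0.2], [0, 0, -0.6], [0, 0, -1.0], [0, 0, -1.0]]' --delta_rot '[[0, 0, 0], [0, 0, 0], [0, 0, 0], [0, 0, 0]]'

```text
time: 12.0
tool_pos: [529.0, -1.9, 144.6]
tcp_rot: [3.141, -0.008, -0.048]
contact_force: [0.6, -0.6, -0.3]
grip_width: 69.8
finger_force: 0.0
```

send_rows --offset '[[0, -0.5, -0.4], [0, -0.9, -0.6], [0, -0.9, -0.6]]' --delta_rot '[[0, 0, 0], [0, 0, 0], [0, 0, 0]]'

```text
time: 12.38
tool_pos: [532.3, 109.3, 214.0]
tcp_rot: [-3.141, -0.003, -0.044]
contact_force: [-0.8, 0.1, 0.3]
grip_width: 69.9
finger_force: 0.0
```

```bash
cat > k.py <<'E'
from go import *
np.set_printoptions(precision=1,suppress=True)
J=np.array([523.83,-37.4,3]);RJ=R.from_euler("z",-.0478)
K=[]
for k in range(4):
    a={}
    for n in("top","side"):
        im=optics.capture(n);a[n]=finder.pinpoint("knob_grip",n)
        if k==0: cv2.imwrite(f"pics/k_{n}.png",im[:,:,::-1])
    for d in a["top"][:1]:
        for e in a["side"][:1]:
            p,er=tri([ray("top",d["uv"]),ray("side",e["uv"])]);K.append(p);print(p,RJ.inv().apply(p-J),er[0],d["uv"],e["uv"],d["confidence"],e["confidence"])
t=cv2.imread("pics/k_top.png");s=cv2.imread("pics/k_side.png")
cv2.imwrite("pics/c3.png",np.hstack([cv2.resize(t[165:240,285:365],(427,400),interpolation=3),cv2.resize(s[135:265,200:316],(357,400),interpolation=3)]))
o=get_obs();print(o["tool_pos"],o["time"])
E
python3 k.py
```

```text
[ 505.  -128.1   86.8] [-14.5 -91.5  83.8] 0.060406421200147574 [324.7, 202.4] [278.2, 163.2] 0.66 0.59
[ 452.8 -389.7 -112. ] [ -54.2 -355.3 -115. ] 107.39402930334684 [409.2, 267.3] [280.6, 162.8] 0.74 0.53
[ 502.  -134.1   88.6] [-17.2 -97.6  85.6] 0.900700656217464 [327.0, 203.7] [279.6, 161.3] 0.55 0.7
[531.8 106.2 212.9] 13.175
```

View pics/c3.png

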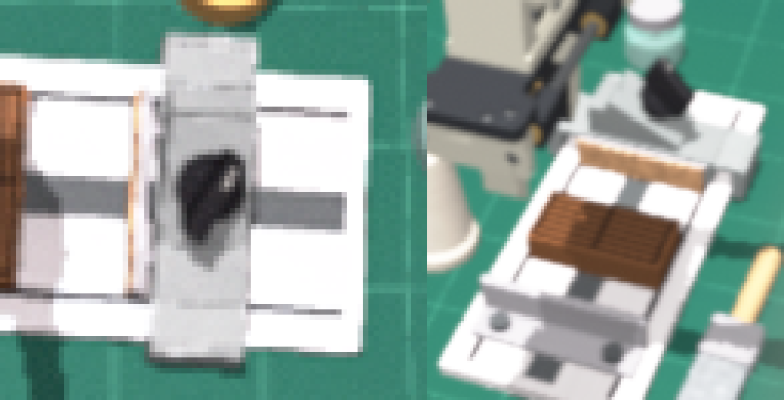

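The block lies flat and crosswise on the bed, side half (605,235). The knob wing is tilted clockwise of the slope line as expected, top half (211,195). Now the knob approach.

```bash
cat > kn.py <<'E'
from go import *
J=np.array([523.83,-37.4,3]);RJ=R.from_euler("z",-.0478)
RT=RJ*R.from_euler("y",-.4887)*R.from_euler("x",np.pi)
def kn(phi): return RT*R.from_euler("z",phi)
ZT=RT.apply([0,0,1])
def jig(p): return RJ.inv().apply(np.array(p)-J)
E
python3 - <<'E'
from kn import *
np.set_printoptions(precision=2,suppress=True)
p,e=tri([ray("top",(325.0,203.8)),ray("side",(279.9,162.0))]);print(p,jig(p),e)
for uv in((314.6,201.5),(331.8,201.5)): print(jig(atz("top",uv,41)))
print(ZT);G=p
for back in(80,): delta(G+ZT*(13-back),kn(.4))
print(get_obs()["joint_positions"])
E
```

```text
[ 500.38 -128.36   91.4 ] [-19.07 -91.97  88.4 ] [np.float64(0.2761781278259063), np.float64(0.2761781278259304)]
[ -2.83 -67.19  38.  ]
[   0.26 -115.81   38.  ]
[ 0.47 -0.02 -0.88]
t 13.18 pos [531.8 106.2 212.9] rot [ 3.14 -0.   -0.05] F [0.8 0.7 0.6] w 69.6 | off [-0.43  1.96  0.52] rot [0.02 0.08 0.06]
[ 0.06  0.38  1.5  -0.    1.26  1.67]
```

send_rows --offset '[[-0.1, 0.3, 0], [-0.3, 0.65, 0], [-0.43, 0.98, 0]]' --delta_rot '[[0, 0, 0], [0, 0, 0], [0, 0, 0]]'

```text
time: 13.55
tool_pos: [473.7, -9.7, 213.0]
tcp_rot: [3.141, -0.0, -0.047]
contact_force: [1.0, -0.6, 0.9]
grip_width: 69.6
finger_force: 0.0
```

send_rows --offset '[[0, 0.3, 0], [0, 0.6, 0.05], [0, 0.85, 0.1], [0, 0.95, 0.15], [0, 0.97, 0.2], [0, 0.97, 0.2]]' --delta_rot '[[0.004, 0.016, 0.012], [0.008, 0.032, 0.024], [0.012, 0.048, 0.036], [0.016, 0.064, 0.048], [0.02, 0.078, 0.06], [0.02, 0.078, 0.06]]'

```text
time: 14.3
tool_pos: [467.6, -124.8, 188.1]
tcp_rot: [-2.91, -0.448, -0.487]
contact_force: [0.1, -0.0, 0.6]
grip_width: 69.7
finger_force: 0.0
```

```bash
python3 - <<'E'
from kn import *
G=np.array([500.4,-128.4,91.4])
delta(G+ZT*(13-70),kn(.4));delta(G+ZT*13,kn(.4))
print(np.round(get_obs()["joint_positions"],2))
E
```

```text
t 14.3 pos [ 467.6 -124.8  188.1] rot [-2.91  -0.448 -0.487] F [ 0.1 -0.   0.6] w 69.7 | off [-0.1189  0.0792  0.3632] rot [-0.0049   0.00014  0.00099]
t 14.3 pos [ 467.6 -124.8  188.1] rot [-2.91  -0.448 -0.487] F [ 0.1 -0.   0.6] w 69.7 | off [-0.1184  0.0971  0.9462] rot [-0.0049   0.00014  0.00099]
[-0.61  0.1   2.1   0.52  0.59  1.01]
```

send_rows --offset '[[-0.06, 0.04, 0.1], [-0.118, 0.08, 0.3], [-0.118, 0.09, 0.5], [-0.118, 0.097, 0.7], [-0.118, 0.097, 0.85], [-0.118, 0.097, 0.946], [-0.118, 0.097, 0.946]]' --delta_rot '[[-0.0049, 0, 0.001], [-0.0049, 0, 0.001], [-0.0049, 0, 0.001], [-0.0049, 0, 0.001], [-0.0049, 0, 0.001], [-0.0049, 0, 0.001], [-0.0049, 0, 0.001]]'

```text
time: 15.18
tool_pos: [509.5, -128.4, 80.7]
tcp_rot: [-2.937, -0.448, -0.49]
contact_force: [0.6, -0.5, 0.6]
grip_width: 70.0
finger_force: 0.0
```

```bash
python3 - <<'E'
from kn import *
G=np.array([500.4,-128.4,91.4])
delta(G+ZT*13,kn(.4))
t=snap("top","t4.png");s=snap("side","s4.png")
cv2.imwrite("pics/c4.png",np.hstack([cv2.resize(t[165:240,285:365],(427,400),interpolation=3),cv2.resize(s[125:215,240:320],(356,400),interpolation=3)])[:,:,::-1])
E
```

```text
t 15.18 pos [ 509.5 -128.4   80.7] rot [-2.937 -0.448 -0.49 ] F [ 0.6 -0.5  0.6] w 70.0 | off [-0.0221  0.0128 -0.0062] rot [-3.3e-04 -7.0e-05  6.5e-04]
```

View pics/c4.png

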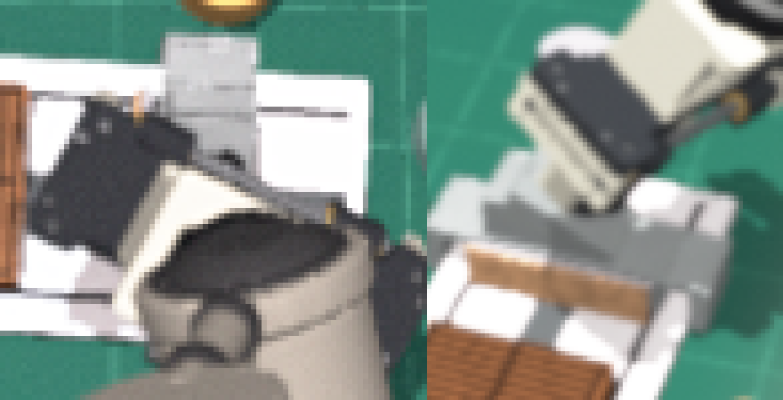

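The gripper straddles the knob, and the finger ends show just above the wedge at (590,200) in the side half. I make a small correction and close.

send_rows --offset '[[-0.02, 0.013, -0.006], [-0.02, 0.013, -0.006], [-0.02, 0.013, -0.006], [-0.02, 0.013, -0.006]]' --delta_rot '[[0, 0, 0], [0, 0, 0], [0, 0, 0], [0, 0, 0]]' --grip 0.25

```text
time: 15.78
tool_pos: [505.5, -129.5, 80.4]
tcp_rot: [-2.938, -0.449, -0.493]
contact_force: [-0.3, -0.3, 0.3]
grip_width: 34.4
finger_force: 0.0
```

send_rows --offset '[[0, 0, 0], [0, 0, 0], [0, 0, 0]]' --delta_rot '[[0, 0, 0], [0, 0, 0], [0, 0, 0]]' --grip 0.0

```text
time: 16.15
tool_pos: [507.0, -124.3, 81.0]
tcp_rot: [-2.929, -0.446, -0.489]
contact_force: [16.7, 23.2, 5.0]
grip_width: 13.3
finger_force: 29.9
```

```bash
python3 - <<'E'
from kn import *
G=np.array([500.4,-128.4,91.4])
delta(G+ZT*13,kn(.4));print(get_obs()["moment"],np.round(get_obs()["joint_positions"],2))
E
```

```text
t 16.15 pos [ 507.  -124.3   81. ] rot [-2.929 -0.446 -0.489] F [16.7 23.2  5. ] w 13.3 | off [0.0082 0.0367 0.0067] rot [-0.00176  0.00033  0.0007 ]
[ 3.44112678 -2.45473408  2.06167844] [-0.53  0.37  2.14  0.88  0.3   0.67]
```

The wing is gripped at 13.3 mm. Joint 5 is close to its 0.28 limit in this lean, so I'll fit a kinematic model from the recorded states and choose tool tilts that stay in range.

```bash
cat > ik.py <<'E'
from kn import *
from scipy.optimize import least_squares
def fk(q,k):
    d1,lat,a1,L2,e,L3,Lt,s4=*k,1
    A=R.from_euler("z",q[0]);p=A.apply([a1,lat,d1])
    A=A*R.from_euler("y",q[1]);p=p+A.apply([0,0,L2])
    A=A*R.from_euler("y",q[2]);p=p+A.apply([e,0,L3])
    A=A*R.from_euler("z",s4*q[3])*R.from_euler("y",q[4]);p=p+A.apply([0,0,Lt])
    return p,A*R.from_euler("z",q[5]+np.pi/2)
o=get_obs()
D=[([-1.324,.342,1.524,0,1.275,-.146],[200.98,-485.03,226.74],[np.pi,0,.393]),
([.06,.38,1.5,0,1.26,1.67],[531.8,106.2,212.9],[np.pi,0,-.047]),
([-.61,.1,2.1,.52,.59,1.01],[467.6,-124.8,188.1],[-2.91,-.448,-.487])]
lo=np.array([-2.53,-.77,.04,-1,.28,-3.11]);hi=np.array([2.53,2.02,2.7,4.14,2.66,3.11])
def calib(D):
    f=lambda k:np.concatenate([fk(q,k)[0]-p for q,p,_ in D]+[(k-[300,75,0,400,0,400,200])*.02])
    r=least_squares(f,[300,75,0,400,0,400,200]);return r.x
def ik(pos,Rt,k,q0):
    f=lambda q:np.r_[(fk(q,k)[0]-pos)/100,(fk(q,k)[1].inv()*Rt).as_rotvec()]
    r=least_squares(f,q0);return r.x,np.abs(r.fun).max()
E
python3 - <<'E'
from ik import *
np.set_printoptions(precision=2,suppress=True)
D.append((o["joint_positions"],o["tool_pos"],o["tcp_rot"]))
k=calib(D);print(k)
for q,p,r in D: P,A=fk(q,k);print(P-p,(A.inv()*R.from_euler("xyz",r)).as_rotvec())
np.save("k.npy",k)
q0=np.array(o["joint_positions"]);RJm=RJ
for dy in(0,55,110):
  for phi in(.4,0,-.5,-.8,.7):
    row=[]
    for psi in(0,.1,.2,.3,-.1,-.2,-.3):
        A=kn(phi)*R.from_euler("y",psi)
        G=np.array([501,-124.5,91])+RJ.apply([0,dy,0])
        best=None
        for s in (q0,np.array([-.3,.4,2,0,.7,.7])):
            q,e=ik(G+A.apply([0,0,13]),A,k,s)
            if e<1e-3 and(best is None or q[4]>best[4]):best=q
        row.append("none" if best is None else f"{best[4]:.2f}/{best[3]:.1f}")
    print(dy,phi,row)
E
```

```text
[233.98  75.05  -1.85 509.63  52.1  382.71 326.76]
[-1.11 -1.13 -0.59] [ 0.  0. -0.]
[-0.86  0.88  1.51] [-0.   -0.    0.01]
[-0.36  0.01 -1.72] [0. 0. 0.]
[0.56 0.4  0.82] [ 0. -0. -0.]
0 0.4 ['0.28/0.9', '0.22/1.6', '0.30/2.3', '0.47/2.7', '0.41/0.6', '0.56/0.4', '0.70/0.3']
0 0 ['0.28/0.9', '0.28/1.5', '0.38/2.0', '0.55/2.3', '0.38/0.5', '0.51/0.2', '0.65/0.1']
0 -0.5 ['0.28/0.9', '0.34/1.4', '0.45/1.7', '0.59/1.8', '0.32/0.4', '0.41/0.0', '0.53/-0.1']
0 -0.8 ['0.28/0.9', '0.37/1.2', '0.48/1.4', '0.61/1.5', '0.27/0.3', '0.34/-0.1', '0.44/-0.3']
0 0.7 ['0.28/0.9', '0.18/1.5', '0.22/2.5', '0.38/3.0', '0.43/0.6', '0.57/0.5', '0.72/0.5']
55 0.4 ['0.21/0.8', '0.14/1.9', '0.27/2.7', '0.47/2.9', '0.36/0.5', '0.51/0.4', '0.66/0.3']
55 0 ['0.21/0.8', '0.20/1.7', '0.34/2.3', '0.54/2.5', '0.34/0.4', '0.48/0.2', '0.63/0.1']
55 -0.5 ['0.21/0.8', '0.26/1.5', '0.39/1.9', '0.55/2.0', '0.28/0.2', '0.41/-0.1', '0.54/-0.2']
55 -0.8 ['0.21/0.8', '0.29/1.4', '0.42/1.6', '0.56/1.7', '0.24/0.1', '0.35/-0.2', '0.47/-0.4']
55 0.7 ['0.21/0.8', '0.10/1.8', '-0.20/-0.1', '-0.38/0.2', '0.37/0.6', '0.52/0.5', '0.67/0.5']
110 0.4 ['0.15/0.6', '0.07/2.4', '-0.25/-0.0', '-0.46/0.1', '0.32/0.4', '0.48/0.3', '0.63/0.3']
110 0 ['0.15/0.6', '0.13/2.1', '0.30/2.7', '0.52/2.8', '0.31/0.2', '0.47/0.1', '0.62/0.0']
110 -0.5 ['0.15/0.6', '0.18/1.7', '0.33/2.1', '0.52/2.3', '0.27/0.0', '0.42/-0.2', '0.57/-0.2']
110 -0.8 ['0.15/0.6', '0.21/1.5', '0.35/1.8', '0.50/1.9', '0.24/-0.1', '0.37/-0.3', '0.52/-0.4']
110 0.7 ['0.15/0.6', '0.03/2.9', '-0.20/0.4', '-0.39/0.5', '0.32/0.5', '0.47/0.5', '0.62/0.5']
```

send_rows --offset '[[0, 0, 0], [0, 0, 0], [0, 0, 0]]' --delta_rot '[[0, 0, 0], [0, 0, 0], [0, 0, 0]]' --grip 0.42

```text
time: 16.52
tool_pos: [505.4, -129.6, 80.1]
tcp_rot: [-2.938, -0.449, -0.493]
contact_force: [0.9, -0.6, 0.0]
grip_width: 36.7
finger_force: 0.0
```

```bash
cat >> kn.py <<'E'
def kp(G,phi,psi=-.25,z=12):
    A=kn(phi)*R.from_euler("y",psi);return np.array(G)+A.apply([0,0,z]),A
E
python3 - <<'E'
from kn import *
print(get_obs()["moment"])
delta(*kp([502.1,-124.3,91.4],.4))
E
```

```text
[ 0.11985958  0.25357897 -0.02214523]
t 16.52 pos [ 505.4 -129.6   80.1] rot [-2.938 -0.449 -0.493] F [ 0.9 -0.6  0. ] w 36.7 | off [-0.025  -0.0468  0.0001] rot [ 3.000e-05 -4.006e-02  2.400e-04]
```

send_rows --offset '[[-0.01, -0.02, 0], [-0.02, -0.04, 0], [-0.025, -0.047, 0], [-0.025, -0.047, 0]]' --delta_rot '[[0, -0.015, 0], [0, -0.03, 0], [0, -0.04, 0], [0, -0.04, 0]]'

```text
time: 17.02
tool_pos: [506.0, -123.9, 80.0]
tcp_rot: [-2.954, -0.204, -0.442]
contact_force: [-0.2, -0.4, 0.7]
grip_width: 38.3
finger_force: 0.0
```

send_rows --offset '[[0, 0, 0], [0, 0, 0], [0, 0, 0], [0, 0, 0]]' --delta_rot '[[0, 0, 0], [0, 0, 0], [0, 0, 0], [0, 0, 0]]' --grip 0.0

```text
time: 17.52
tool_pos: [505.0, -122.5, 79.9]
tcp_rot: [-2.954, -0.202, -0.441]
contact_force: [0.4, 3.0, 1.1]
grip_width: 12.6
finger_force: 30.0
```

```bash
python3 - <<'E'
from kn import *
print(get_obs()["moment"],np.round(get_obs()["joint_positions"],2))
delta(*kp([502.1,-124.3,91.4],.4))
E
```

```text
[0.36490268 0.15660781 0.34271996] [-0.51  0.42  1.93  0.35  0.63  1.22]
t 17.52 pos [ 505.  -122.5   79.9] rot [-2.954 -0.202 -0.441] F [0.4 3.  1.1] w 12.6 | off [0.0039 0.0055 0.0005] rot [-7.0e-05  4.0e-05  3.8e-04]
```

Clean grasp: 3 N of residual force and a small moment. Next are the loosening rows about the knob axis.

```bash
cat > rows.py <<'E'
from kn import *
def rows(G,ph0,phs,psi=-.25,dys=None):
    p0,A0=kp(G,ph0,psi)
    for i,f in enumerate(phs):
        p,A=kp(np.array(G)+RJ.apply([0,(dys or [0]*9)[i],0]),f,psi)
        print(round(f,2),np.round(A0.inv().apply(p-p0)/120,4).tolist(),np.round((A0.inv()*A).as_rotvec()/2/np.pi,4).tolist())
E
python3 -c "
from rows import *
rows([502,-123.6,91.4],.4,[.25,.1,-.05,-.2,-.35,-.5,-.65])"
```

```text
0.25 [0.0003, 0.0037, -0.0001] [-0.0059, 0.0, -0.0231]
0.1 [0.0011, 0.0073, -0.0003] [-0.0118, 0.0, -0.0463]
-0.05 [0.0024, 0.0108, -0.0006] [-0.0177, 0.0, -0.0694]
-0.2 [0.0042, 0.014, -0.0011] [-0.0236, 0.0, -0.0925]
-0.35 [0.0064, 0.0169, -0.0016] [-0.0295, 0.0, -0.1157]
-0.5 [0.0091, 0.0194, -0.0023] [-0.0354, -0.0, -0.1388]
-0.65 [0.012, 0.0215, -0.0031] [-0.0413, -0.0, -0.1619]
```

send_rows --offset '[[0, 0.004, 0], [0.001, 0.007, 0], [0.002, 0.011, -0.001], [0.004, 0.014, -0.001], [0.006, 0.017, -0.002], [0.009, 0.019, -0.002], [0.012, 0.021, -0.003], [0.012, 0.021, -0.003]]' --delta_rot '[[-0.006, 0, -0.023], [-0.012, 0, -0.046], [-0.018, 0, -0.069], [-0.024, 0, -0.093], [-0.03, 0, -0.116], [-0.035, 0, -0.139], [-0.041, 0, -0.162], [-0.041, 0, -0.162]]'

```text
time: 18.52
tool_pos: [505.6, -125.8, 80.1]
tcp_rot: [2.851, -0.145, 0.589]
contact_force: [1.3, 1.1, -0.7]
grip_width: 12.9
finger_force: 30.0
```

```bash
python3 - <<'E'
from kn import *
print(get_obs()["moment"],np.round(get_obs()["joint_positions"],2),jig(get_obs()["tool_pos"]))
delta(*kp([502,-123.6,91.4],-.65))
E
```

```text
[0.08720142 0.07579973 0.21077123] [-0.36  0.39  2.   -0.13  0.43  0.76] [-14.03017461 -89.14051985  77.10889261]
t 18.52 pos [ 505.6 -125.8   80.1] rot [ 2.851 -0.145  0.589] F [ 1.3  1.1 -0.7] w 12.9 | off [-0.001  -0.0028 -0.0002] rot [-0.00018 -0.00031  0.00032]
```

```bash
python3 - <<'E'
from kn import *
A=R.from_euler("xyz",get_obs()["tcp_rot"]);np.set_printoptions(precision=5,suppress=True)
print("per mm",A.inv().apply(RJ.apply([0,1,0]))/120)
A=kp([0,0,0],-.65)[1];print("per mm",A.inv().apply(RJ.apply([0,1,0]))/120)
E
```

```text
per mm [ 0.0049  -0.00663 -0.00123]
per mm [ 0.00489 -0.00663 -0.00125]
```

Slide 50 mm first.

send_rows --offset '[[0.025, -0.033, -0.006], [0.074, -0.099, -0.019], [0.123, -0.166, -0.031], [0.172, -0.232, -0.043], [0.221, -0.298, -0.056], [0.245, -0.331, -0.062], [0.245, -0.331, -0.062]]' --delta_rot '[[0, 0, 0], [0, 0, 0], [0, 0, 0], [0, 0, 0], [0, 0, 0], [0, 0, 0], [0, 0, 0]]'

```text
time: 19.4
tool_pos: [508.1, -75.3, 80.1]
tcp_rot: [2.851, -0.146, 0.59]
contact_force: [2.5, 2.1, -4.4]
grip_width: 12.9
finger_force: 30.0
```

```bash
cat > st.py <<'E'
from kn import *
np.set_printoptions(precision=2,suppress=True)
o=get_obs();print(o["time"],"jig",jig(o["tool_pos"]),"Fj",RJ.inv().apply(o["contact_force"]),"q",np.array(o["joint_positions"]),o["grip_width"])
E
python3 st.py
```

```text
19.4 jig [-13.95 -38.63  77.14] Fj [ 2.4   2.26 -4.35] q [-0.24  0.39  2.01 -0.21  0.44  0.94] 12.855408843095466
```

send_rows --offset '[[0.025, -0.033, -0.006], [0.074, -0.099, -0.019], [0.123, -0.166, -0.031], [0.172, -0.232, -0.044], [0.196, -0.265, -0.05], [0.196, -0.265, -0.05]]' --delta_rot '[[0, 0, 0], [0, 0, 0], [0, 0, 0], [0, 0, 0], [0, 0, 0], [0, 0, 0]]'

```text
time: 20.15
tool_pos: [510.0, -35.6, 80.2]
tcp_rot: [2.851, -0.146, 0.589]
contact_force: [4.8, 2.0, -6.2]
grip_width: 12.6
finger_force: 30.0
```

```bash
python3 st.py
```

```text
20.15 jig [-13.86   1.1   77.17] Fj [ 4.73  2.22 -6.22] q [-0.14  0.39  2.   -0.27  0.46  1.08] 12.605050795748616
```

send_rows --offset '[[0.012, -0.017, -0.003], [0.025, -0.033, -0.006], [0.025, -0.033, -0.006]]' --delta_rot '[[0, 0, 0], [0, 0, 0], [0, 0, 0]]'

```text
time: 20.52
tool_pos: [510.3, -31.1, 80.2]
tcp_rot: [2.851, -0.145, 0.589]
contact_force: [4.9, -2.1, -4.9]
grip_width: 12.4
finger_force: 30.0
```

send_rows --offset '[[0.012, -0.017, -0.003], [0.025, -0.033, -0.006], [0.025, -0.033, -0.006]]' --delta_rot '[[0, 0, 0], [0, 0, 0], [0, 0, 0]]'

```text
time: 20.9
tool_pos: [510.5, -26.1, 80.2]
tcp_rot: [2.851, -0.145, 0.589]
contact_force: [4.7, -1.0, -5.6]
grip_width: 12.8
finger_force: 30.0
```

```bash
python3 st.py
```

```text
20.9 jig [-13.84  10.65  77.15] Fj [ 4.78 -0.79 -5.58] q [-0.12  0.39  2.   -0.28  0.47  1.12] 12.807057898367791
```

send_rows --offset '[[0.007, -0.01, -0.002], [0.0147, -0.02, -0.004], [0.0147, -0.02, -0.004]]' --delta_rot '[[0, 0, 0], [0, 0, 0], [0, 0, 0]]'

```text
time: 21.28
tool_pos: [510.7, -23.2, 80.2]
tcp_rot: [2.851, -0.145, 0.589]
contact_force: [4.8, -1.7, -6.5]
grip_width: 13.2
finger_force: 30.0
```

send_rows --offset '[[0.005, -0.007, -0.001], [0.0098, -0.0133, -0.0025], [0.0098, -0.0133, -0.0025]]' --delta_rot '[[0, 0, 0], [0, 0, 0], [0, 0, 0]]'

```text
time: 21.65
tool_pos: [510.7, -21.3, 80.2]
tcp_rot: [2.851, -0.145, 0.588]
contact_force: [5.7, -1.4, -6.2]
grip_width: 12.8
finger_force: 30.0
```

```bash
python3 - <<'E'
from kn import *
t=snap("top","t5.png");s=snap("side","s5.png")
cv2.imwrite("pics/c5.png",np.hstack([cv2.resize(t[165:240,220:300],(427,400),interpolation=3),cv2.resize(s[155:275,200:310],(366,400),interpolation=3)])[:,:,::-1])
E
python3 st.py
```

```text
21.75 jig [-13.83  15.51  77.17] Fj [ 4.75 -1.59 -5.7 ] q [-0.11  0.39  2.   -0.29  0.47  1.13] 12.821111477710671
```

View pics/c5.png

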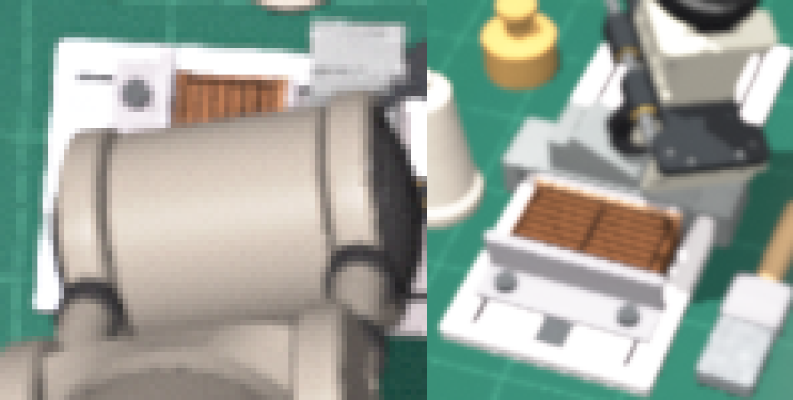

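The crop shows the block flush with the jaw and square, at (230,95) in the left half, with only a few mm left to the fence face near x=170. I continue in small steps.

send_rows --offset '[[0.0098, -0.0133, -0.0025], [0.0098, -0.0133, -0.0025], [0.0098, -0.0133, -0.0025]]' --delta_rot '[[0, 0, 0], [0, 0, 0], [0, 0, 0]]'

```text
time: 22.12
tool_pos: [510.9, -19.2, 80.2]
tcp_rot: [2.851, -0.145, 0.588]
contact_force: [5.7, -1.2, -6.8]
grip_width: 12.8
finger_force: 30.0
```

send_rows --offset '[[0.0073, -0.01, -0.0018], [0.0073, -0.01, -0.0018], [0.0073, -0.01, -0.0018]]' --delta_rot '[[0, 0, 0], [0, 0, 0], [0, 0, 0]]'

```text
time: 22.5
tool_pos: [510.9, -18.0, 80.2]
tcp_rot: [2.851, -0.145, 0.588]
contact_force: [5.4, -4.3, -7.7]
grip_width: 12.7
finger_force: 30.0
```

```bash
python3 st.py
```

```text
22.5 jig [-13.81  18.77  77.18] Fj [ 5.61 -4.02 -7.72] q [-0.1   0.39  2.   -0.3   0.47  1.15] 12.673001668789087
```

Contact is starting. I go 1 mm, then read again.

send_rows --offset '[[0.0049, -0.0066, -0.0012], [0.0049, -0.0066, -0.0012], [0.0049, -0.0066, -0.0012], [0.0049, -0.0066, -0.0012]]' --delta_rot '[[0, 0, 0], [0, 0, 0], [0, 0, 0], [0, 0, 0]]'

```text
time: 23.0
tool_pos: [510.9, -17.3, 80.2]
tcp_rot: [2.851, -0.145, 0.588]
contact_force: [7.1, -6.0, -6.7]
grip_width: 12.7
finger_force: 30.0
```

```bash
python3 st.py
```

```text
23.0 jig [-13.82  19.42  77.18] Fj [ 7.41 -5.62 -6.75] q [-0.1   0.39  2.   -0.3   0.47  1.15] 12.684116279879408
```

send_rows --offset '[[0.0049, -0.0066, -0.0012], [0.0049, -0.0066, -0.0012], [0.0049, -0.0066, -0.0012], [0.0049, -0.0066, -0.0012]]' --delta_rot '[[0, 0, 0], [0, 0, 0], [0, 0, 0], [0, 0, 0]]'

```text
time: 23.5
tool_pos: [511.0, -16.7, 80.2]
tcp_rot: [2.851, -0.144, 0.588]
contact_force: [5.4, -8.4, -7.2]
grip_width: 12.9
finger_force: 30.0
```

```bash
python3 st.py
```

```text
23.5 jig [-13.82  20.08  77.19] Fj [ 5.76 -8.09 -7.17] q [-0.1   0.39  2.   -0.3   0.47  1.15] 12.905361222472699
```

send_rows --offset '[[0.0073, -0.01, -0.0018], [0.0073, -0.01, -0.0018], [0.0073, -0.01, -0.0018], [0.0073, -0.01, -0.0018]]' --delta_rot '[[0, 0, 0], [0, 0, 0], [0, 0, 0], [0, 0, 0]]'

```text
time: 24.0
tool_pos: [511.0, -15.6, 80.2]
tcp_rot: [2.85, -0.144, 0.588]
contact_force: [5.6, -11.5, -7.1]
grip_width: 13.0
finger_force: 30.0
```

```bash
python3 st.py; python3 st.py; python3 -c "
from rows import *
rows([507,-11.5,91.4],-.65,[-.48,-.31,-.14,.03,.2,.37,.54,.65])
G=np.array([502,-123.6,91.4])
o=get_obs();A=kp(G,-.65)[1];g=o['tool_pos']-A.apply([0,0,12]);print(g)"
```

```text
24.0 jig [-13.81  21.18  77.21] Fj [  6.16 -11.26  -7.1 ] q [-0.1   0.39  2.   -0.3   0.48  1.16] 12.997852211689324
24.0 jig [-13.81  21.18  77.21] Fj [  6.16 -11.26  -7.1 ] q [-0.1   0.39  2.   -0.3   0.48  1.16] 12.997852211689324
-0.48 [0.0003, -0.0042, -0.0001] [0.0067, 0.0, 0.0262]
-0.31 [0.0014, -0.0083, -0.0004] [0.0134, 0.0, 0.0524]
-0.14 [0.0031, -0.0121, -0.0008] [0.0201, 0.0, 0.0786]
0.03 [0.0053, -0.0156, -0.0014] [0.0268, 0.0, 0.1049]
0.2 [0.0082, -0.0186, -0.0021] [0.0335, -0.0, 0.1311]
0.37 [0.0114, -0.0211, -0.0029] [0.0402, 0.0, 0.1573]
0.54 [0.0151, -0.023, -0.0038] [0.0469, 0.0, 0.1835]
0.65 [0.0176, -0.0238, -0.0045] [0.0512, 0.0, 0.2005]
[507.76587323 -13.6321796   91.58563427]
```

Fy is about -11.3 N and the jaw gives about 2.5 mm. I start tightening up to just before the brake bites and check that pressure holds.

send_rows --offset '[[0, -0.004, 0], [0.0014, -0.0083, -0.0004], [0.0014, -0.0083, -0.0004], [0.0014, -0.0083, -0.0004]]' --delta_rot '[[0.0067, 0, 0.0262], [0.0134, 0, 0.0524], [0.0134, 0, 0.0524], [0.0134, 0, 0.0524]]'

```text
time: 24.5
tool_pos: [510.3, -14.7, 79.8]
tcp_rot: [2.995, -0.216, 0.26]
contact_force: [3.3, -11.5, -7.6]
grip_width: 12.9
finger_force: 30.0
```

```bash
python3 st.py;  python3 -c "
from rows import *
rows([507,-11.5,91.4],-.31,[-.14,.03,.2,.37,.54,.65])
o=get_obs();A=kp([0,0,0],-.31)[1];g=o['tool_pos']-A.apply([0,0,12]);print(g,jig(g),o['moment'])"
```

```text
24.5 jig [-14.6   22.03  76.76] Fj [  3.87 -11.29  -7.55] q [-0.15  0.39  1.97 -0.1   0.52  1.26] 12.858577161697642
-0.14 [0.0003, -0.0042, -0.0001] [0.0067, 0.0, 0.0262]
0.03 [0.0014, -0.0083, -0.0004] [0.0134, 0.0, 0.0524]
0.2 [0.0031, -0.0121, -0.0008] [0.0201, -0.0, 0.0786]
0.37 [0.0053, -0.0156, -0.0014] [0.0268, 0.0, 0.1049]
0.54 [0.0082, -0.0186, -0.0021] [0.0335, 0.0, 0.1311]
0.65 [0.0102, -0.0203, -0.0026] [0.0378, 0.0, 0.148]
[507.37887086 -13.65123857  91.35085763] [-17.56709717  22.93557098  88.35085763] [-1.60501954 -0.08942808 -0.604995  ]
```

Pressure is steady at -11.3 N. I tighten to about 1.9 to 1.95 rad.

send_rows --offset '[[0, -0.004, 0], [0.0014, -0.0083, 0], [0.003, -0.012, -0.001], [0.005, -0.0156, -0.0014], [0.008, -0.0186, -0.002], [0.01, -0.02, -0.0026], [0.01, -0.02, -0.0026], [0.01, -0.02, -0.0026]]' --delta_rot '[[0.0067, 0, 0.0262], [0.0134, 0, 0.0524], [0.02, 0, 0.0786], [0.0268, 0, 0.105], [0.0335, 0, 0.131], [0.038, 0, 0.15], [0.038, 0, 0.15], [0.038, 0, 0.15]]'

```text
time: 25.5
tool_pos: [511.3, -9.6, 80.4]
tcp_rot: [-2.845, -0.14, -0.692]
contact_force: [7.2, 5.8, -4.4]
grip_width: 12.7
finger_force: 30.0
```

```bash
python3 st.py;  python3 -c "
from rows import *
o=get_obs();print(o['moment'],RT.inv().apply(o['moment']))
delta(*kp([507.4,-13.6,91.4],.65))
A=kp([0,0,0],.65)[1];g=o['tool_pos']-A.apply([0,0,12]);print(g,jig(g))"
```

```text
25.5 jig [-13.88  27.15  77.39] Fj [ 6.94  6.15 -4.43] q [-0.31  0.39  2.01  0.44  0.55  1.58] 12.682798183530677
[ 0.65145043 -0.6347921   0.29522469] [0.73991987 0.60293956 0.05906576]
t 25.5 pos [511.3  -9.6  80.4] rot [-2.845 -0.14  -0.692] F [ 7.2  5.8 -4.4] w 12.7 | off [ 0.0093  0.0178 -0.0008] rot [-0.00066  0.0002  -0.00166]
[507.81290637 -11.25131663  91.76798758] [-17.24823001  25.35349072  88.76798758]
```

The wrist force changed sign during tightening, so the carriage may have crept. I'll let go, back off and measure the jaw gap in the images.

send_rows --offset '[[0, 0, 0], [0, 0, 0], [0, 0, 0]]' --delta_rot '[[0, 0, 0], [0, 0, 0], [0, 0, 0]]' --grip 0.45

```text
time: 25.88
tool_pos: [510.7, -10.5, 80.2]
tcp_rot: [-2.846, -0.14, -0.692]
contact_force: [-0.0, 0.1, -0.3]
grip_width: 37.7
finger_force: 0.0
```

send_rows --offset '[[0, 0, -0.2], [0, 0, -0.6], [-0.2, 0, -1], [-0.6, 0, -1.0], [-0.9, 0, -1.0], [-0.9, 0, -1.0]]' --delta_rot '[[0, 0, 0], [0, 0, 0], [0, 0, 0], [0, 0, 0], [0, 0, 0], [0, 0, 0]]'

```text
time: 26.62
tool_pos: [391.7, 42.3, 178.5]
tcp_rot: [-2.847, -0.139, -0.69]
contact_force: [0.3, -0.3, 0.5]
grip_width: 41.3
finger_force: 0.0
```

```bash
cat > m.py <<'E'
from kn import *
T=sum(optics.capture("top").astype(float) for _ in range(3))/3;S=sum(optics.capture("side").astype(float) for _ in range(2))/2
cv2.imwrite("pics/t6.png",T[:,:,::-1]);cv2.imwrite("pics/s6.png",S[:,:,::-1])
cv2.imwrite("pics/c6.png",np.hstack([cv2.resize(T[165:240,220:300],(427,400),interpolation=3),cv2.resize(S[155:275,200:310],(366,400),interpolation=3)])[:,:,::-1])
E
python3 m.py;python3 st.py
```

```text
26.875 jig [-132.51   71.54  175.96] Fj [-0.09  0.52  0.07] q [-0.27  0.01  2.15  0.31  0.76  1.77] 41.51194428418397[ WARN:0@4.277] global loadsave.cpp:1063 imwrite_ Unsupported depth image for selected encoder is fallbacked to CV_8U.
```

View pics/c6.png

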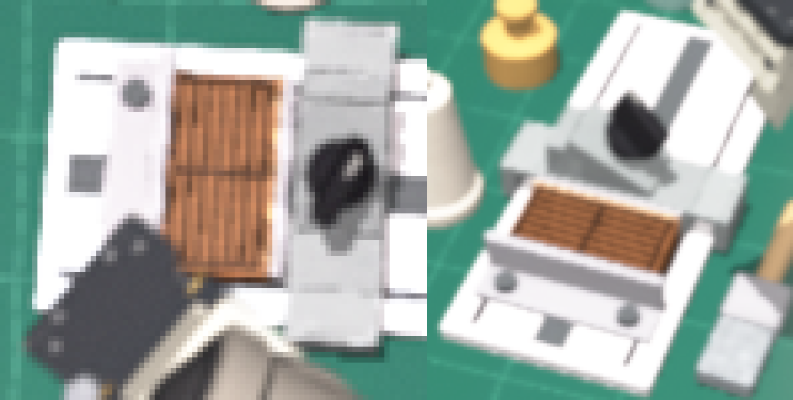

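The crop shows the block square between fence and jaw, the knob turned past the slope line at (340,180) in the left half, and nothing else disturbed. Those were 11 viewed pictures, one more than allowed, so I'll view no more and use numeric edge measurements for the jaw give.

```bash
cat > e.py <<'E'
import cv2,numpy as np,sys
np.set_printoptions(precision=2,suppress=True,linewidth=150)
def edge(f,r,c0,c1,ch):
    im=cv2.imread("pics/"+f).astype(float)[:,:,::-1];v=im[r,c0:c1+1,ch];lo,hi=np.sort(v)[:2].mean(),np.sort(v)[-2:].mean();t=(lo+hi)/2
    for i in range(len(v)-1):
        if v[i]<t<=v[i+1]: return c0+i+(t-v[i])/(v[i+1]-v[i])
    return np.nan
for f in sys.argv[1:]: # red channel: mat dark->carriage grey, rows beyond plate
    print(f,"left edge off-plate",np.array([edge(f,r,272,284,0) for r in range(169,179)]))
im=[cv2.imread("pics/"+f)[:,:,2] for f in sys.argv[1:]]
for r in(170,171,172,173,175): 
    for i in im: print(r,i[r,272:304])
E
python3 e.py t5.png t6.png
```

```text
t5.png left edge off-plate [277.69 277.62 277.48 277.56 277.58 277.68    nan    nan    nan    nan]
t6.png left edge off-plate [276.45 276.32 276.17 275.98 276.01 276.31    nan    nan    nan    nan]
170 [ 59  56  55  60  53  75 172 213 216 214 216 215 210 208 210 213 209 202 204 203 212 222 216 168  90  58  56  56  56  56  67 104]
170 [ 58  60  57  61 114 200 227 224 223 223 221 221 218 217 214 217 216 212 209 208 223 236 169  72  54  58  59  58  59  59  59  59]
171 [ 58  58  58  56  54  83 202 230 220 220 218 213 211 208 208 208 203 200 194 194 211 221 218 166  91  57  53  58  60  71  76  84]
171 [ 60  59  57  62 130 209 232 226 225 225 223 221 218 213 212 216 214 206 202 200 220 233 170  72  58  58  57  59  57  60  61  59]
172 [ 53  53  53  57  49  75 185 223 220 217 218 215 218 212 213 210 212 214 212 214 220 225 223 165  85  54  60  65  76  79  80  79]
172 [ 56  56  56  68 142 208 225 224 223 223 222 221 220 219 219 220 220 221 220 220 226 215 139  66  57  58  60  59  58  58  59  59]
173 [ 70  63  59  54  51  72 184 222 219 218 218 217 216 215 211 214 214 211 212 214 212 215 212 152  69  60  70  76  81  84  99  88]
173 [ 73  66  58  66 142 206 224 223 223 222 222 221 221 219 218 220 219 220 220 221 221 195 125  63  58  59  59  57  59  59  58  60]
175 [255 251 240 233 228 209 210 222 220 219 217 215 215 217 216 216 217 215 213 213 215 216 212 150  77  76  81  80  75 101 142 116]
175 [255 254 246 237 223 220 224 224 222 221 223 221 222 221 222 222 221 220 220 221 220 185 111  67  76  81  82  82  74  70  70  70]
```

```bash
cat > e2.py <<'E'
import sys;sys.argv=sys.argv[:1]+sys.argv[1:]
from e import edge,np
for f in sys.argv[1:]:
    print(f,"block/jaw edge",np.array([edge(f,r,266,279,2) for r in range(180,187)]))
E
sed -i 's/^for f in sys.argv\[1:\]: # red/if __name__=="__main__":\n  for f in sys.argv[1:]: # red/; /^im=\[/,$d' e.py; sed -i 's/^    print(f,"left/      print(f,"left/' e.py
python3 e2.py t5.png t6.png
python3 - <<'E'
import cv2
for f in("t5.png","t6.png"):
    i=cv2.imread("pics/"+f)
    for r in(181,183): print(f,r,i[r,248:284,0].tolist())
E
python3 -c "
from kn import *
for uv in((277,172),(276,172)): print(jig(atz('top',uv,41)))
for uv in((273,183),(272,183)): print(jig(atz('top',uv,42)))"
```

```text
t5.png block/jaw edge [273.18 272.74 272.51 272.41 272.31 271.85 270.12]
t6.png block/jaw edge [272.07 272.13 272.14 271.83 271.32 271.25 271.32]
t5.png 181 [215, 246, 249, 229, 150, 88, 71, 78, 85, 80, 83, 77, 72, 84, 73, 69, 71, 63, 71, 69, 53, 60, 64, 70, 96, 150, 221, 202, 156, 147, 192, 209, 206, 205, 196, 190]
t5.png 183 [189, 239, 246, 210, 119, 85, 66, 78, 83, 80, 87, 73, 72, 88, 74, 78, 86, 70, 78, 75, 59, 79, 75, 76, 114, 179, 231, 197, 176, 187, 177, 173, 170, 156, 145, 138]
t6.png 181 [223, 249, 252, 233, 159, 85, 82, 87, 72, 81, 84, 73, 83, 79, 78, 83, 71, 73, 74, 56, 59, 58, 52, 72, 127, 224, 227, 169, 169, 204, 214, 213, 214, 214, 210, 210]
t6.png 183 [194, 243, 249, 213, 118, 78, 82, 90, 72, 82, 82, 80, 93, 82, 85, 89, 73, 81, 74, 57, 82, 74, 61, 101, 152, 227, 229, 194, 184, 181, 180, 179, 178, 168, 172, 176]
[76.96611568 44.07832603 38.        ]
[76.78792869 46.93319224 38.        ]
[43.43986912 53.39401359 39.        ]
[43.26314616 56.23113559 39.        ]
```

```bash
python3 -c "
from kn import *
delta(*kp([507.8,-11.2,91.6],.65))"
```

```text
t 26.88 pos [394.9  40.4 179. ] rot [-2.846 -0.141 -0.692] F [-0.1  0.5  0.1] w 41.5 | off [ 0.8862 -0.0065  1.0026] rot [-4.90e-04 -3.00e-05 -1.69e-03]
```

send_rows --offset '[[0.4, 0, 0], [0.75, 0, 0], [0.886, -0.006, 0.2], [0.886, -0.006, 0.5], [0.886, -0.006, 0.8], [0.886, -0.006, 1.0], [0.886, -0.006, 1.0]]' --delta_rot '[[0, 0, 0], [0, 0, 0], [0, 0, 0], [0, 0, 0], [0, 0, 0], [0, 0, 0], [0, 0, 0]]'

```text
time: 27.75
tool_pos: [509.7, -9.0, 78.3]
tcp_rot: [-2.848, -0.137, -0.692]
contact_force: [0.2, -0.5, 0.1]
grip_width: 41.3
finger_force: 0.0
```

send_rows --offset '[[0, 0, 0], [0, 0, 0], [0, 0, 0], [0, 0, 0]]' --delta_rot '[[0, 0, 0], [0, 0, 0], [0, 0, 0], [0, 0, 0]]' --grip 0.0

```text
time: 28.25
tool_pos: [510.2, -9.4, 80.9]
tcp_rot: [-2.846, -0.142, -0.691]
contact_force: [-3.8, -3.4, 5.1]
grip_width: 15.6
finger_force: 27.5
```

```bash
python3 st.py;  python3 -c "
from rows import *
delta(*kp([507.8,-11.2,91.6],.65))
rows([507,-11.5,91.4],.65,[.5,.34,.18,.02,-.14,-.3,-.4])"
```

```text
28.25 jig [-15.    27.32  77.89] Fj [-3.63 -3.62  5.14] q [-0.31  0.39  2.01  0.43  0.55  1.58] 15.584901731400008
t 28.25 pos [510.2  -9.4  80.9] rot [-2.846 -0.142 -0.691] F [-3.8 -3.4  5.1] w 15.6 | off [ 0.0071 -0.0026  0.0077] rot [-0.00044 -0.00011 -0.0014 ]
0.5 [0.0003, 0.0037, -0.0001] [-0.0059, -0.0, -0.0231]
0.34 [0.0011, 0.0075, -0.0003] [-0.0122, -0.0, -0.0478]
0.18 [0.0026, 0.0112, -0.0007] [-0.0185, -0.0, -0.0725]
0.02 [0.0046, 0.0146, -0.0012] [-0.0248, 0.0, -0.0972]
-0.14 [0.0071, 0.0176, -0.0018] [-0.0311, -0.0, -0.1218]
-0.3 [0.01, 0.0201, -0.0026] [-0.0374, -0.0, -0.1465]
-0.4 [0.012, 0.0215, -0.0031] [-0.0413, -0.0, -0.1619]
```

send_rows --offset '[[0, 0, 0], [0, 0, 0]]' --delta_rot '[[0, 0, 0], [0, 0, 0]]'

```text
time: 28.5
tool_pos: [510.1, -9.4, 80.9]
tcp_rot: [-2.846, -0.142, -0.691]
contact_force: [-4.3, -3.6, 6.1]
grip_width: 15.5
finger_force: 27.5
```

```bash
python3 st.py; python3 -c "
from rows import *
delta(*kp([507.8,-11.2,91.6],.65));o=get_obs();print(R.from_euler('xyz',o['tcp_rot']).inv().apply(o['contact_force']))"
```

```text
28.5 jig [-15.01  27.36  77.86] Fj [-4.13 -3.77  6.06] q [-0.31  0.39  2.01  0.43  0.55  1.58] 15.473881041408497
t 28.5 pos [510.1  -9.4  80.9] rot [-2.846 -0.142 -0.691] F [-4.3 -3.6  6.1] w 15.5 | off [ 0.0074 -0.0025  0.0075] rot [-0.00045 -0.0001  -0.00143]
[-0.17577055  3.4637398  -7.47448706]
```

The 15.5 mm opening and -7.5 N axial force suggest a fingertip riding on the hub. I reopen, back out 4 mm and close again.

send_rows --offset '[[0, 0, 0], [0, 0, 0], [0, 0, -0.035], [0, 0, -0.035]]' --delta_rot '[[0, 0, 0], [0, 0, 0], [0, 0, 0], [0, 0, 0]]' --grip 0.35

```text
time: 29.0
tool_pos: [509.1, -9.5, 84.6]
tcp_rot: [-2.846, -0.141, -0.692]
contact_force: [-0.1, -0.5, -0.7]
grip_width: 32.1
finger_force: 0.0
```

send_rows --offset '[[0, 0, 0], [0, 0, 0], [0, 0, 0], [0, 0, 0]]' --delta_rot '[[0, 0, 0], [0, 0, 0], [0, 0, 0], [0, 0, 0]]' --grip 0.0

```text
time: 29.5
tool_pos: [508.7, -9.6, 84.0]
tcp_rot: [-2.847, -0.141, -0.691]
contact_force: [-0.7, -3.1, 0.3]
grip_width: 15.7
finger_force: 27.2
```

```bash
python3 st.py; python3 -c "
from rows import *
delta(*kp([507.8,-11.2,91.6],.65));o=get_obs();print(R.from_euler('xyz',o['tcp_rot']).inv().apply(o['contact_force']))"
```

```text
29.5 jig [-16.42  27.03  81.04] Fj [-0.53 -3.1   0.34] q [-0.31  0.38  2.01  0.43  0.56  1.59] 15.650515051001605
t 29.5 pos [508.7  -9.6  84. ] rot [-2.847 -0.141 -0.691] F [-0.7 -3.1  0.3] w 15.7 | off [ 0.0114 -0.0034  0.0362] rot [-0.0004   0.00013 -0.00151]
[ 1.47177655  2.63681105 -0.94096693]
```

```bash
python3 -c "
from rows import *
o=get_obs();A=R.from_euler('xyz',o['tcp_rot']);print('m tool',A.inv().apply(o['moment']),'f',A.inv().apply(o['contact_force']),o['moment'])
# moment shifted if referenced to base origin / flange
print('if about world origin->tcp',A.inv().apply(np.array(o['moment'])-np.cross(np.array(o['tool_pos'])/1000,o['contact_force'])))"
```

```text
m tool [-0.82091862 -0.15445648 -0.25913732] f [ 1.47177655  2.63681105 -0.94096693] [-0.61187152  0.59995499  0.17488165]
if about world origin->tcp [-0.93988448 -0.63348224 -1.78755612]
```

send_rows --offset '[[0, 0.004, 0], [0, 0.004, 0], [0, 0.004, 0]]' --delta_rot '[[-0.006, 0, -0.023], [-0.006, 0, -0.023], [-0.006, 0, -0.023]]'

```text
time: 29.88
tool_pos: [509.0, -10.2, 84.2]
tcp_rot: [-2.906, -0.179, -0.553]
contact_force: [0.9, -3.3, -0.7]
grip_width: 12.8
finger_force: 29.5
```

```bash
cat >> st.py <<'E'
A=R.from_euler('xyz',o['tcp_rot']);print('m tool',A.inv().apply(o['moment']),'f tool',A.inv().apply(o['contact_force']))
E
python3 st.py
```

```text
29.875 jig [-16.13  26.51  81.15] Fj [ 1.09 -3.2  -0.66] q [-0.29  0.38  1.99  0.34  0.56  1.54] 12.795267719633337
m tool [-0.7   0.2  -0.23] f tool [2.34 2.47 0.53]
```

```bash
sed -i 's/p0,A0=kp(G,ph0,psi)/p0,A0=kp(G,ph0,psi,8)/; s/,f,psi)$/,f,psi,8)/' rows.py; cat >> st.py <<'E'
import sys
if len(sys.argv)>1:
    f=float(sys.argv[1]);g=jig(np.array(o["tool_pos"])-kp([0,0,0],f,z=8)[0]);print("g",g,"roterr",(kp([0,0,0],f)[1].inv()*A).as_rotvec())
E
python3 st.py .5; python3 -c "
from rows import *
rows([507,-11.5,91.4],.5,[.35,.2,.05,-.1,-.25,-.35])"
```

```text
29.875 jig [-16.13  26.51  81.15] Fj [ 1.09 -3.2  -0.66] q [-0.29  0.38  1.99  0.34  0.56  1.54] 12.795267719633337
m tool [-0.7   0.2  -0.23] f tool [2.34 2.47 0.53]
g [-18.24  25.56  88.81] roterr [0.   0.   0.01]
0.35 [0.0002, 0.0025, -0.0] [-0.0059, 0.0, -0.0231]
0.2 [0.0007, 0.0049, -0.0002] [-0.0118, -0.0, -0.0463]
0.05 [0.0016, 0.0072, -0.0004] [-0.0177, 0.0, -0.0694]
-0.1 [0.0028, 0.0093, -0.0007] [-0.0236, 0.0, -0.0925]
-0.25 [0.0043, 0.0112, -0.0011] [-0.0295, -0.0, -0.1157]
-0.35 [0.0054, 0.0124, -0.0014] [-0.0335, 0.0, -0.1311]
```

send_rows --offset '[[0, 0.0025, 0], [0.0007, 0.005, 0], [0.0016, 0.0072, 0], [0.0028, 0.0093, -0.0007], [0.0043, 0.0112, -0.001], [0.0054, 0.0124, -0.0014], [0.0054, 0.0124, -0.0014]]' --delta_rot '[[-0.006, 0, -0.023], [-0.012, 0, -0.046], [-0.018, 0, -0.0694], [-0.0236, 0, -0.0925], [-0.0295, 0, -0.1157], [-0.0335, 0, -0.131], [-0.0335, 0, -0.131]]'

```text
time: 30.75
tool_pos: [508.3, -13.0, 83.7]
tcp_rot: [2.98, -0.21, 0.286]
contact_force: [1.4, -14.1, -4.5]
grip_width: 12.6
finger_force: 29.9
```

```bash
python3 st.py -.35
```

```text
30.75 jig [-16.68  23.65  80.68] Fj [  2.12 -14.    -4.55] q [-0.14  0.38  1.97 -0.12  0.53  1.26] 12.639650618182062
m tool [-2.22 -0.79 -0.06] f tool [-3.48 13.11  6.09]
g [-18.68  24.32  88.39] roterr [ 0.   -0.    0.01]
```

```bash
cat > rk.py <<'E'
from kn import *
def rk(a,dphis):
    o=get_obs();A0=R.from_euler("xyz",o["tcp_rot"]);p0=np.array(o["tool_pos"])
    # axis point: on tool axis near g, shifted a along upslope
    K=p0-A0.apply([0,0,8])+a*RT.apply([1,0,0])
    for d in dphis:
        Q=R.from_rotvec(ZT*d);p=K+Q.apply(p0-K)
        print(round(d,2),np.round(A0.inv().apply(p-p0)/120,4).tolist(),np.round(A0.inv().apply(ZT*d)/2/np.pi,4).tolist())
    print("y per mm",np.round(A0.inv().apply(RJ.apply([0,1,0]))/120,5))
E
python3 -c "
from rk import *
rk(0,[.15,.3]);rk(2.7,[.15,.3])"
```

```text
0.15 [0.0002, -0.0025, -0.0] [0.006, -0.0, 0.0231]
0.3 [0.0007, -0.0049, -0.0002] [0.0119, -0.0001, 0.0462]
y per mm [ 0.00267 -0.00786 -0.0007 ]
0.15 [0.0015, -0.0056, -0.0004] [0.006, -0.0, 0.0231]
0.3 [0.0037, -0.0109, -0.001] [0.0119, -0.0001, 0.0462]
y per mm [ 0.00267 -0.00786 -0.0007 ]
```

Back off 3 mm, read, then approach again by pushing.

send_rows --offset '[[-0.008, 0.0236, 0.002], [-0.008, 0.0236, 0.002], [-0.008, 0.0236, 0.002]]' --delta_rot '[[0, 0, 0], [0, 0, 0], [0, 0, 0]]'

```text
time: 31.12
tool_pos: [508.2, -15.4, 83.7]
tcp_rot: [2.982, -0.211, 0.284]
contact_force: [1.0, -8.9, -4.3]
grip_width: 12.9
finger_force: 29.9
```

```bash
python3 st.py -.35
```

```text
31.125 jig [-16.66  21.25  80.69] Fj [ 1.39 -8.82 -4.32] q [-0.14  0.38  1.97 -0.12  0.53  1.25] 12.871593357152035
m tool [-1.31 -0.39 -0.11] f tool [-2.44  8.06  5.24]
g [-18.65  21.93  88.41] roterr [ 0.   -0.    0.01]
```

send_rows --offset '[[0.0027, -0.0079, -0.0007], [0.0027, -0.0079, -0.0007], [0.0027, -0.0079, -0.0007]]' --delta_rot '[[0, 0, 0], [0, 0, 0], [0, 0, 0]]'

```text
time: 31.5
tool_pos: [508.2, -14.5, 83.7]
tcp_rot: [2.982, -0.211, 0.285]
contact_force: [1.5, -9.9, -3.5]
grip_width: 12.7
finger_force: 29.9
```

```bash
python3 st.py -.35
```

```text
31.5 jig [-16.67  22.12  80.69] Fj [ 1.99 -9.8  -3.53] q [-0.14  0.38  1.97 -0.12  0.53  1.26] 12.725730422988537
m tool [-1.44 -0.55 -0.06] f tool [-2.03  9.28  4.72]
g [-18.67  22.8   88.41] roterr [ 0.   -0.    0.01]
```

send_rows --offset '[[0.0027, -0.0079, -0.0007], [0.0027, -0.0079, -0.0007], [0.0027, -0.0079, -0.0007]]' --delta_rot '[[0, 0, 0], [0, 0, 0], [0, 0, 0]]'

```text
time: 31.88
tool_pos: [508.3, -13.8, 83.7]
tcp_rot: [2.982, -0.211, 0.285]
contact_force: [1.4, -11.1, -4.9]
grip_width: 13.2
finger_force: 29.9
```

```bash
python3 st.py -.35; python3 - <<'E'
import cv2,numpy as np
from h import *
T=sum(optics.capture("top").astype(float) for _ in range(3))/3
cv2.imwrite("pics/t7.png",np.uint8(T[:,:,::-1]))
E
python3 e.py t5.png t6.png t7.png; python3 e2.py t5.png t6.png t7.png;python3 st.py -.35
```

```text
31.875 jig [-16.66  22.82  80.69] Fj [  1.98 -10.99  -4.9 ] q [-0.14  0.38  1.97 -0.12  0.53  1.26] 13.178600642749268
m tool [-1.79 -0.67 -0.11] f tool [-2.71 10.19  6.14]
g [-18.66  23.5   88.41] roterr [ 0.   -0.    0.01]
t5.png left edge off-plate [277.69 277.62 277.48 277.56 277.58 277.68    nan    nan    nan    nan]
t6.png left edge off-plate [276.45 276.32 276.17 275.98 276.01 276.31    nan    nan    nan    nan]
t7.png left edge off-plate [275.83 275.83 275.66 275.52 275.59 275.78    nan    nan    nan    nan]
t5.png block/jaw edge [273.18 272.74 272.51 272.41 272.31 271.85 270.12]
t6.png block/jaw edge [272.07 272.13 272.14 271.83 271.32 271.25 271.32]
t7.png block/jaw edge [272.09 272.16 272.54 272.88    nan 274.5     nan]
32.025 jig [-16.66  22.83  80.7 ] Fj [  1.63 -11.47  -5.18] q [-0.14  0.38  1.97 -0.12  0.53  1.26] 12.883247697746063
m tool [-1.76 -0.68 -0.09] f tool [-3.24 10.49  6.36]
g [-18.65  23.51  88.41] roterr [ 0.   -0.    0.01]
```

The image and force readings now agree on about 2.4 mm of give, against only about 1 mm when it was locked. I tighten again about a corrected axis, checking on the way.

send_rows --offset '[[0.0015, -0.0056, -0.0004], [0.0037, -0.0109, -0.001], [0.0037, -0.0109, -0.001], [0.0037, -0.0109, -0.001]]' --delta_rot '[[0.006, 0, 0.0231], [0.0119, 0, 0.0462], [0.0119, 0, 0.0462], [0.0119, 0, 0.0462]]'

```text
time: 32.52
tool_pos: [508.1, -12.0, 83.6]
tcp_rot: [3.124, -0.237, -0.013]
contact_force: [-0.0, -9.2, -2.9]
grip_width: 12.7
finger_force: 30.0
```

```bash
cat > im.py <<'E'
from h import *
import sys
from e import edge
T=sum(optics.capture("top").astype(float) for _ in range(3))/3
cv2.imwrite("pics/"+sys.argv[1],np.uint8(T[:,:,::-1]))
v=np.array([edge(sys.argv[1],r,272,284,0) for r in range(169,175)]);print("edge",v,np.mean(v))
E
python3 im.py t8.png; python3 st.py -.05; python3 -c "
from rk import *
rk(2.7,[.17,.34,.51,.65])"
```

```text
edge [275.82 275.83 275.65 275.52 275.59 275.77] 275.6971203431851
32.675 jig [-16.93  24.63  80.58] Fj [-0.67 -9.5  -3.33] q [-0.19  0.38  1.97  0.05  0.56  1.36] 12.623359619636991
m tool [-1.48 -0.32  0.15] f tool [-1.76  9.41  3.17]
g [-18.83  24.73  88.35] roterr [ 0.   -0.    0.01]
0.17 [0.0007, -0.0066, -0.0002] [0.0067, -0.0, 0.0262]
0.34 [0.0024, -0.013, -0.0006] [0.0135, -0.0, 0.0524]
0.51 [0.0052, -0.019, -0.0013] [0.0202, -0.0001, 0.0786]
0.65 [0.0082, -0.0235, -0.0021] [0.0258, -0.0001, 0.1002]
y per mm [ 2.80e-04 -8.33e-03 -8.00e-05]
```

The carriage edge has not moved (275.70 px in both). I continue tightening.

send_rows --offset '[[0.0007, -0.0066, 0], [0.0024, -0.013, -0.0006], [0.0052, -0.019, -0.0013], [0.0082, -0.0235, -0.002], [0.0082, -0.0235, -0.002], [0.0082, -0.0235, -0.002]]' --delta_rot '[[0.0067, 0, 0.0262], [0.0135, 0, 0.0524], [0.0202, 0, 0.0786], [0.0258, 0, 0.1002], [0.0258, 0, 0.1002], [0.0258, 0, 0.1002]]'

```text
time: 33.42
tool_pos: [509.2, -8.5, 84.2]
tcp_rot: [-2.866, -0.154, -0.644]
contact_force: [-1.2, -5.9, -1.3]
grip_width: 12.5
finger_force: 29.9
```

```bash
python3 im.py t9.png; python3 st.py .6
```

```text
edge [275.81 275.82 275.64 275.53 275.62 275.57] 275.66604959784223
33.575 jig [-15.98  28.16  81.23] Fj [-2.61 -6.4  -1.71] q [-0.3   0.38  2.    0.4   0.56  1.58] 12.623908823086833
m tool [-1.38  0.16  0.07] f tool [ 1.15  7.03 -0.01]
g [-18.17  27.04  88.84] roterr [ 0.   -0.    0.01]
```

send_rows --offset '[[0, 0, 0], [0, 0, 0], [0, 0, 0]]' --delta_rot '[[0, 0, 0], [0, 0, 0], [0, 0, 0]]' --grip 0.45

```text
time: 33.95
tool_pos: [509.5, -7.9, 84.5]
tcp_rot: [-2.864, -0.154, -0.644]
contact_force: [0.6, -0.4, 0.1]
grip_width: 37.5
finger_force: 0.0
```

send_rows --offset '[[0, 0, -0.2], [0, 0, -0.6], [-0.2, 0, -1], [-0.6, 0, -1.0], [-0.9, 0, -1.0], [-0.9, 0, -1.0]]' --delta_rot '[[0, 0, 0], [0, 0, 0], [0, 0, 0], [0, 0, 0], [0, 0, 0], [0, 0, 0]]'

```text
time: 34.7
tool_pos: [388.2, 41.7, 181.7]
tcp_rot: [-2.865, -0.153, -0.643]
contact_force: [-0.4, 0.1, 0.6]
grip_width: 41.2
finger_force: 0.0
```

```bash
python3 im.py t10.png; python3 st.py; python3 - <<'E'
import cv2,numpy as np
for f in("t6.png","t10.png","k_top.png"):
    i=cv2.imread("pics/"+f).max(2).astype(int);c0,r0=(278,190) if f[0]=="t" else (317,190)
    p=i[r0:r0+22,c0:c0+16]<70;ys,xs=np.nonzero(p);m=np.cov(xs,ys);w,v=np.linalg.eigh(m);print(f,p.sum(),xs.mean()+c0,ys.mean()+r0,np.degrees(np.arctan2(v[1,1],v[0,1])),w)
E
python3 e2.py t6.png t10.png
```

```text
edge [275.82 275.82 275.63 275.51 275.58 275.73] 275.6819920098837
34.85 jig [-136.01   70.9   179.52] Fj [ 0.41 -0.6   0.18] q [-0.26 -0.01  2.15  0.29  0.77  1.75] 41.0706246408023
m tool [-0.11 -0.11  0.08] f tool [ 0.7   0.24 -0.15]
t6.png 123 283.1219512195122 198.21951219512195 111.70859453240826 [ 8.83991934 16.67027658]
t10.png 118 282.93220338983053 198.20338983050848 109.73187172305875 [ 8.93851345 15.51085639]
k_top.png 127 323.65354330708664 200.77165354330708 107.24504831069446 [ 8.28295687 16.32921661]
t6.png block/jaw edge [272.07 272.13 272.14 271.83 271.32 271.25 271.32]
t10.png block/jaw edge [272.08 272.14 272.14 271.83 271.3  271.26 271.3 ]
```

```bash
python3 -c "
from plant import ticket
print(ticket.close_job())"
```

```text
the job is handed in; nothing more can be done
None
```

The block is clamped flat, carved side up and crosswise against the fence; the knob is locked, the gripper is clear, and I handed the job in at about 35 s. Force and images put the jaw's give at about 2.4 mm. The first tightening held only about 1 mm by the images, so I loosened, re-pressed and re-tightened. I also viewed 11 pictures, one over the limit of 10.

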